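# Clear the jammed grinding-ball feeder into its catch tray

## Task

The grinding balls are jammed at the outlet of the feeder. First slide the catch tray sideways along its board until it drops fully home into the shallow pocket below the outlet; then reach in through the outlet under the guard and gently nudge the wedged ball back up the lane, again if it wedges again, so that all four balls roll out and come to rest in the tray. Leave the other things on the table where they are.

Things in the scene. Friction and masses are not known exactly. Their poses are not given: they have to be found in the camera images.
- feeder: Ball feeder fixed to the table: a lane that slopes down to an outlet facing the robot. Origin on the table straight below the middle of the outlet; x points level up the lane, y left, z up. Lane floor climbs 8 degrees along +x, from 70 mm above the table at the outlet. Side walls 50 mm high, 5 mm thick, inner faces at y = +/-57 mm, x = 0 to 250 mm.
- outlet (a point): Middle of the outlet on the lane floor, 70 mm above the table; axes as the feeder's. The outlet is 76 mm wide (y = +/-38 mm), open to the front and above; left and right of it shoulder plates at 45 degrees, 50 mm high, widen from it to the side walls over the first 19 mm of the lane.
- bay (a point): Lane floor in the bay on the right of the lane (feeder x = 0 to 73 mm, y = -57 to -7 mm). Further up, a guide plate closes the right part and the lane is single file between y = -7 and 57 mm. Axes as the feeder's.
- guard (a point): Middle of the front bar (8 mm thick) of the guard grille: steel bars 23 mm apart over the lane, 110 mm above its floor, from here up to its end, as wide as the lane (122 mm), on small posts on the side walls. Balls can be reached only by a finger slanting forward and down (30 to 45 degrees) through the outlet under this bar; the gripper's other finger may pass outside the side wall.
- board (a point): Top of the base board left of the pocket, 10 mm above the table. The board lies in front of and below the outlet, feeder x = -148 to 28 mm, y = -92 to 252 mm; two rails along y, 17 mm high over the table, guide the tray (2 mm play).
- pocket (a point): Middle of the floor of the shallow pocket in the board (175 mm along y, 5 mm deep, floor 5 mm above the table) below the outlet, at feeder x = -60 mm, y = 0; axes as the feeder's.
- tray_mid (a point): Grey plastic open catch tray, 150 mm (x) by 170 mm (y), 45 mm high, walls 5 mm, 0.4 to 0.85 kg; this point is its centre, 22.5 mm above its underside. Starts on the board left (+y) of the pocket, partly over it; pushed low on the middle of its left side along feeder -y (a few N) it tips a little, then drops 5 mm into the pocket, whose far edge stops it.
- ball1_center (a point): Plain white porcelain ball, 60 mm across, about 270 g, slippery; this point is its centre. At the start in the bay right of the outlet, held on the right shoulder by ball 2; free, it rolls down the shoulder and out.
- ball2_center (a point): Plain white porcelain ball, 60 mm across, about 270 g, slippery; this point is its centre. At the start the wedged one: at the left wall, 26 mm further up the lane than ball 1, leaning on it. Reached through the left part of the outlet. Nudged 15 to 25 mm up the lane (1 to 3 N) it frees ball 1, which may lean under the slanting finger: draw it out steeply upwards; all roll out, or wedge again.
- ball3_center (a point): Plain white porcelain ball, 60 mm across, about 270 g, slippery; this point is its centre. At the start behind ball 2 in the lane.
- ball4_center (a point): Plain white porcelain ball, 60 mm across, about 270 g, slippery; this point is its centre. At the start last in the lane.
- cup: White cup, 72 mm across, 75 mm high, bystander right of the lane; origin at the centre of its underside.
- jar: Amber jar, 60 mm across, 85 mm high, bystander left of the lane; origin at the centre of its underside.
- prop: Upright terracotta kiln prop, 40 mm across, 70 mm high, bystander right of the board; origin at the centre of its underside.
- bowl: White bowl, 120 mm across, 50 mm high, bystander; origin at the centre of its underside.
- brush: Glazing brush lying on the table, bystander; origin under its middle.
- mug: Terracotta mug, 80 mm across, 90 mm high, bystander on the left; origin at the centre of its underside.
- dish: White plate, 150 mm across, 20 mm high, bystander on the left; origin at the centre of its underside.
Things that resemble listed ones, but are neither listed nor needed, are in the scene too. Leave any turquoise or yellow look-alike of the part that bears ball1_center alone.

How it is judged:
By the outcome, as a careful person would: the job done as asked, in the order asked, and still so for the second after the job is handed in, with the robot touching nothing.
It also fails if it takes over 51 s, if anything falls off the work surface, if the arm or the gripper's body presses on something with over 40 N, if the wrist force passes 120 N, or if a joint passes its speed limit or range.

## Robot

A 6-joint arm with a two-finger parallel gripper is mounted at the origin on the work surface. World frame = base frame: x ahead of the robot, y to its left, z up, the work surface at z = 0. Lengths are in m, angles in degrees, forces in N, time in s.
With the tool pointing down it reaches from about 0.35 to 0.875 m from the base axis. Payload 4.2 kg.
Tool frame: the origin (TCP) lies on the centre line of the jaws, within the pads' length; the fingertips stand 19 mm ahead of it and the grasp point (between the pads) is the TCP; x points along the fingers, y is the direction in which the jaws open and shut, and the axes are right-handed (so a half turn about x gives the same grasp; the last joint's range is limited). The gripper opens to 87 mm and grips with 3 to 60 N. Pads are 19 mm wide; open, the fingers measure 117 mm over their backs; the gripper's body (75 mm by 190 mm) begins 51 mm behind the grasp point.
Start: joints at [-49.928, 22.042, 0.453, 0, -68.411, -14.817], TCP at [0.267, -0.565, 0.242] pointing down, gripper open.
Joint ranges: [-179.83, 179.83], [-69.29, 118.12], [-61.27, 80.66], [-181.25, 117.63], [-171.15, -9.14], [-177.46, 177.46]. Speed limits (degrees/s): [159.86, 159.86, 180, 180, 180, 180].

## Interface

Orientations are given as a 3x3 rotation matrix whose columns are the frame's x, y, z axes.
In Python, from station import * gives the robot as it stands.
- The arm moves only by the shell command python3 -m creep 'ROWS'. ROWS is JSON, a list of rows, each a list of 5 numbers: the opening, from 0 (shut) to 1 (fully open), then the shift along the world's x, y, z in mm, then the turn about the world's z in rad. In form: [[jaw, x, y, z, turn], ...]. A call has exactly 8 rows; each row is the pose to reach, as a shift and turn from the pose measured when the call began; what a row does not reach only later rows make up. A row lasts 1/10 s, in which the tool goes at most 50 mm and 8.59 degrees, less where a joint would pass 70% of its speed; a pose out of reach is approached as far as the arm can. A call with a gripper value outside its range is refused whole. The fingers move at their own pace and stop on an object; the grip force is fixed at half the most. Time passes only in rows, so rows that repeat a pose let the fingers close, or fill a call up. It gives the time, the measured TCP pose, the force and the opening at its end, in the units of the state.
- sense(): the state, without advancing time (a new reading comes with each control period).
- capture(name): name is "scene" or "side" or "wrist"; returns a dict with "image" (480x640x3 uint8, blue, green, red), "z_map" (480x640 float32, m along the optical axis (not along the pixel's ray), 0 where there is no reading), "mtx" (3x3 intrinsics, pixels), "eye" and "attitude" of the camera in the world. Camera axes: x right, y up, looking along -z (the intrinsics and any distortion apply to the point x, -y, -z); pixel columns grow to the right and rows downward; lengths in m; the calibration is good to about 2 mm. A picture is of the moment at which its call begins.
- finish_job(): hands the job in, once; it reports no verdict.
Trained networks look in a picture, given as the dict that the camera call returned (one of the last four; its "shot" number tells which), for a name from the list of things; names that differ only in an ending like _2 or _b are one class to them, and where a whole thing is asked for, a point or a joint stands for the part that bears it (a point fixed in the world has none). Each returns a list of dicts, best first, with "confidence" (0 to 1); they miss things now and then, are a little off and sometimes report something else, mostly with a low value. They report only what shows in the picture. A call takes as long as a camera call. They do not tell look-alikes from the thing itself.
- look_for(picture, thing): "box" ([left, top, right, bottom] in pixels, round what is visible of it).
- mark_of(picture, thing): "centre" ([column, row] in pixels: a listed point, or the origin of a listed thing).
The state is a dict: "time_s": time; "joints": joint angles; "joint_velocities": joint speeds; "effort": joint torques, N m; "tcp_pos": TCP position; "ee_rot": TCP orientation; "wrist_force": force on the tool from outside, world axes, zero at the start; "moment": the same for the moment, N m; "gripper_width": opening from 0.0 (shut) to 1.0 (fully open).
Only numpy, scipy, OpenCV 4.12 (cv2) and the standard library are available. Lean on these libraries where they do the work, as an engineer would, in place of code of your own. Each camera call takes 0.05 s, during which the arm holds its last target.

## Working session

There is one attempt and no reset: what is moved stays moved. The work goes in short steps, Python scripts to look and compute and a shell command to move; the robot and the scene stay as the last step left them, time stands still between calls to the robot, and variables do not carry over. Pictures are saved under pics/ and viewed, and the job is handed in when it is done.

```bash
ls; mkdir -p pics
cat > h.py <<'E'
from station import *
import numpy as np, cv2
def px2w(p,c,r,z=None):
    K=p["mtx"];R=np.array(p["attitude"]);e=np.array(p["eye"])
    if z is None:
        z=p["z_map"][int(round(r)),int(round(c))]
    v=np.array([(c-K[0][2])/K[0][0],-(r-K[1][2])/K[1][1],-1.0])
    return e+R@(v*z)
def w2px(p,w):
    K=p["mtx"];R=np.array(p["attitude"]);e=np.array(p["eye"])
    v=R.T@(np.array(w)-e); return K[0][0]*v[0]/-v[2]+K[0][2], K[1][2]-K[1][1]*v[1]/-v[2]*1
E
python3 - <<'E'
from h import *
s=sense(); print(s)
for n in ["scene","side"]:
    p=capture(n); print(p.keys(),p["mtx"],p["eye"],p["attitude"])
    cv2.imwrite(f"pics/{n}0.png",p["image"])
    for t in ["feeder","outlet","guard","pocket","board","tray_mid","ball1_center","ball2_center","ball3_center","ball4_center","jar","cup","prop","mug","dish","bowl","brush"]:
        m=mark_of(p,t)
        print(n,t,[(np.round(a["centre"]),round(a["confidence"],2),np.round(px2w(p,*a["centre"]),3)) for a in m[:3]])
print(sense()["time_s"])
E
```

```text
pics
{'time_s': 0.0, 'joints': array([-4.99286360e+01,  2.20882993e+01,  3.78376682e-01, -3.06173318e-02,
       -6.84123666e+01, -1.48170842e+01]), 'joint_velocities': array([-0.11632809, -0.09443005, -0.0141815 , -0.09657588, -0.08306286,
       -0.03833362]), 'effort': array([ 9.97547540e-04, -3.90665317e+01,  1.87403673e+01,  4.21979651e+00,
        1.09404660e-02, -1.96553897e-04]), 'tcp_pos': array([ 0.26642312, -0.56472323,  0.24047172]), 'ee_rot': array([[-9.93694441e-04, -4.26456904e-01,  9.04507337e-01],
       [ 1.95312644e-03,  9.04505230e-01,  4.26458056e-01],
       [-9.99997599e-01,  2.19038620e-03, -6.58775641e-05]]), 'wrist_force': array([ 0.12185059,  0.83048619, -0.1216212 ]), 'moment': array([ 0.00917301, -0.03856407, -0.05067303]), 'gripper_width': 0.9982547811891823}
dict_keys(['image', 'z_map', 'mtx', 'eye', 'attitude', 'shot']) [[591.3625611    0.         318.44929804]
 [  0.         591.3625611  230.94495022]
 [  0.           0.           1.        ]] [ 1.80642594 -0.48455529  1.30777765] [[ 0.407442   -0.5940369   0.69362178]
 [ 0.9129863   0.28254557 -0.294
[... 3257 characters left out ...]
ide ball4_center [(array([283., 207.]), 0.59, array([0.733, 0.039, 0.138]))]
side jar [(array([250., 254.]), 0.94, array([0.745, 0.153, 0.036]))]
side cup []
side prop [(array([331., 204.]), 0.72, array([ 0.66 , -0.068,  0.133])), (array([392., 248.]), 0.62, array([ 0.511, -0.163,  0.013])), (array([249., 256.]), 0.32, array([0.745, 0.157, 0.032]))]
side mug [(array([168., 380.]), 0.57, array([0.548, 0.521, 0.042])), (array([299., 217.]), 0.42, array([0.678, 0.032, 0.133]))]
side dish [(array([193., 440.]), 0.72, array([0.423, 0.551, 0.004]))]
side bowl [(array([483., 224.]), 0.89, array([ 0.369, -0.395,  0.049]))]
side brush [(array([417., 200.]), 0.87, array([ 0.601, -0.401,  0.015]))]
1.8
```

View pictures.

Run:
```python
import cv2
a=cv2.imread("pics/scene0.png");b=cv2.imread("pics/side0.png")
cv2.imwrite("pics/s0z.png",cv2.resize(a[170:350,180:420],None,fx=3.3,fy=3.3,interpolation=cv2.INTER_CUBIC))
cv2.imwrite("pics/d0z.png",cv2.resize(b[170:370,200:460],None,fx=3,fy=3,interpolation=cv2.INTER_CUBIC))
```

```text
(no output)
```

View pics/s0z.png

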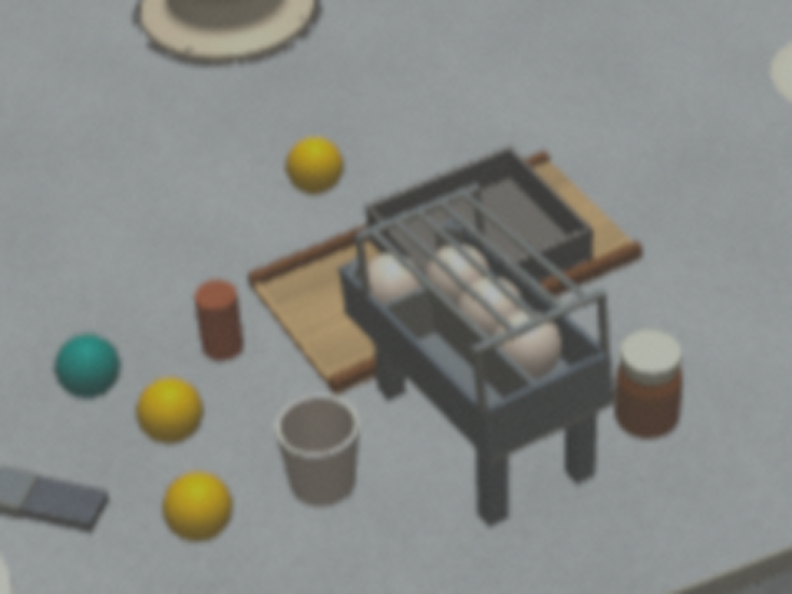

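View pics/d0z.png

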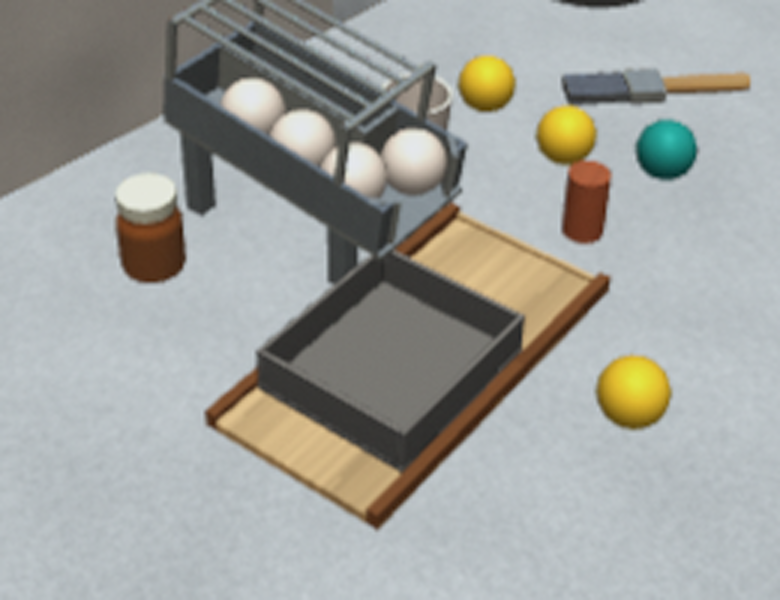

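View pics/side0.png

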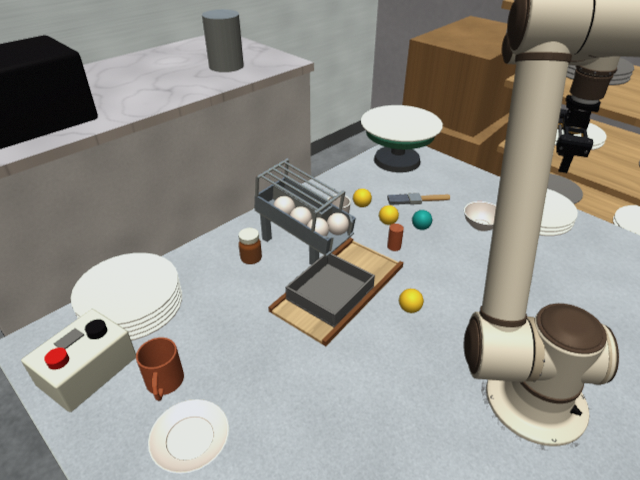

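```bash
cat >> h.py <<'E'
import pickle
def snap(n,f=None):
    p=capture(n)
    if f: pickle.dump(p,open(f"pics/{f}.pkl","wb")); cv2.imwrite(f"pics/{f}.png",p["image"])
    return p
def cloud(p):
    K=p["mtx"];R=np.array(p["attitude"]);e=np.array(p["eye"]);z=p["z_map"].astype(float)
    r,c=np.indices(z.shape)
    v=np.stack([(c-K[0][2])/K[0][0]*z,-(r-K[1][2])/K[1][1]*z,-z],-1)
    return e+v@R.T
def load(f): return pickle.load(open(f"pics/{f}.pkl","rb"))
E
python3 - <<'E'
from h import *
snap("scene","sc1");snap("side","sd1")
H=np.zeros((600,600,3),np.uint8); 
for f in ["sc1","sd1"]:
    p=load(f);P=cloud(p).reshape(-1,3);col=p["image"].reshape(-1,3)
    ok=(p["z_map"].reshape(-1)>0)&(P[:,0]>.35)&(P[:,0]<.9)&(P[:,1]>-.25)&(P[:,1]<.3)&(P[:,2]<.25)
    P=P[ok];col=col[ok]
    hsv=cv2.cvtColor(col[None],cv2.COLOR_BGR2HSV)[0]
    o=np.argsort(P[:,2])
    H=np.zeros((600,600,3),np.uint8)
    for q,k in zip(P[o],col[o]):
        cv2.circle(H,(int(580-(q[1]+.28)*1000),int(580-(q[0]-.33)*1000)),2,tuple(int(x) for x in k),-1)
    cv2.imwrite(f"pics/top_{f}.png",H)
E
```

```text
(no output)
```

View pics/top_sc1.png

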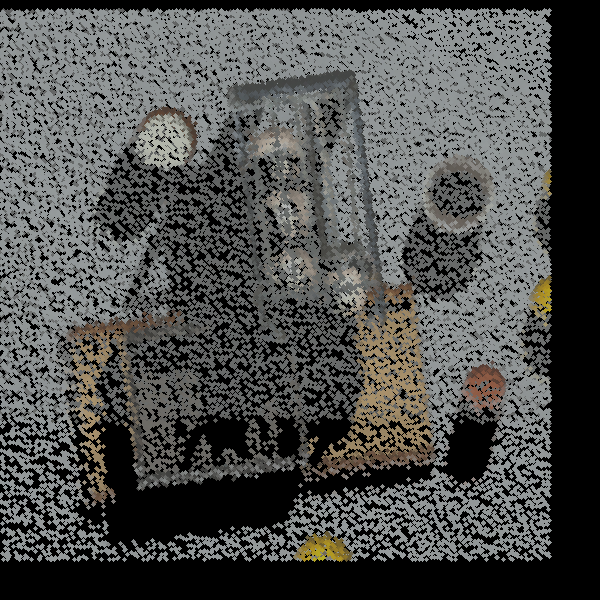

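View pics/top_sd1.png

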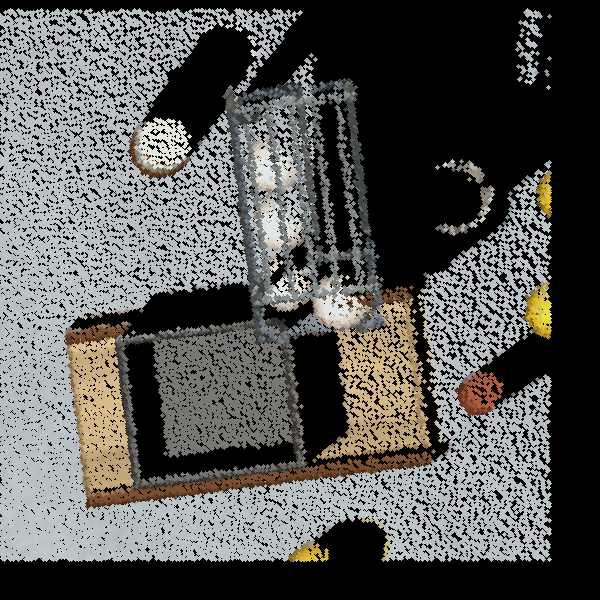

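Run:
```python
from h import *
for f in ["sd1","sc1"]:
    p=load(f);P=cloud(p).reshape(-1,3);col=p["image"].reshape(-1,3)
    hsv=cv2.cvtColor(col[None],cv2.COLOR_BGR2HSV)[0].astype(int)
    ok=(p["z_map"].reshape(-1)>0)&(P[:,0]>.38)&(P[:,0]<.66)&(P[:,1]>-.15)&(P[:,1]<.27)&(P[:,2]<.03)&(P[:,2]>0)&(hsv[:,1]>70)&(hsv[:,0]<25)&(hsv[:,2]>40)
    Q=P[ok]; 
    r=cv2.minAreaRect(Q[:,:2].astype(np.float32)); print(f,len(Q),r)
    best=None
    for a in np.radians(np.arange(0,14,.25)):
        u=Q[:,0]*np.cos(a)+Q[:,1]*np.sin(a); v=-Q[:,0]*np.sin(a)+Q[:,1]*np.cos(a)
        q=lambda t:(np.percentile(t,.4),np.percentile(t,99.6))
        s=(q(u)[1]-q(u)[0])
        if best is None or s<best[0]: best=(s,np.degrees(a),q(u),q(v))
    print(best)
    a=np.radians(best[1]);R=np.array([[np.cos(a),-np.sin(a)],[np.sin(a),np.cos(a)]])
    # origin: u range -> -148..28 ; v -> -92..252
    uo=np.mean(best[2])+.060; vo=np.mean(best[3])-.080
    print("origin",R@[uo,vo])
    # upper guard, walls and tray rim
    O=R@[uo,vo]; L=(P[:,:2]-O)@R
    g=(P[:,2]>.17)&(P[:,2]<.24)&(abs(L[:,0]-.12)<.16)&(abs(L[:,1])<.09)
    print("guard",np.percentile(L[g,0],[1,99]),np.percentile(L[g,1],[1,99]),np.percentile(P[g,2],[5,95]))
    w=(P[:,2]>.041)&(P[:,2]<.058)&(abs(L[:,0]+.06)<.1)&(L[:,1]<.2)&(L[:,1]>-.09)&(hsv[:,1]<70)
    print("trayrim",np.percentile(L[w,0],[2,98]),np.percentile(L[w,1],[2,98]),np.median(P[w,2]))
```

```text
sd1 3235 ((0.49084246158599854, 0.04700189828872681), (0.2278219759464264, 0.3505350947380066), 7.081347465515137)
(np.float64(0.17645206003770114), np.float64(7.250000000000001), (np.float64(0.426213592451054), np.float64(0.6026656524887551)), (np.float64(-0.18669429207403754), np.float64(0.15889680147647117)))
origin [ 0.58169687 -0.02065433]
guard [0.03099822 0.23413461] [-0.06073323  0.06287889] [0.18255095 0.21446209]
trayrim [-0.13483616  0.01508626] [0.03309731 0.19923745] 0.05100121054677631
sc1 1142 ((0.5180792212486267, 0.04816955327987671), (0.18189594149589539, 0.34747886657714844), 6.9540534019470215)
(np.float64(0.17621730066321184), np.float64(6.75), (np.float64(0.4312761907782149), np.float64(0.6074934914414267)), (np.float64(-0.1849218799980749), np.float64(0.15893736565453845)))
origin [ 0.58629888 -0.02424829]
guard [0.02784321 0.23339928] [-0.05859748  0.06476663] [0.18183085 0.21551891]
trayrim [-0.14054648  0.01483304] [0.03298257 0.19973067] 0.050126691432722636
```

```bash
python3 -m creep '[[0,13,46,0,-0.04],[0,27,92,0,-0.08],[0,41,138,0,-0.12],[0,54,185,0,-0.16],[0,68,231,0,-0.2],[0,81,277,0,-0.24],[0,95,323,0,-0.28],[0,108,370,0,-0.318]]'
```

```text
time_s: 2.7
tcp_pos: [0.375, -0.1935, 0.242]
ee_rot: [[0.001, -0.121, 0.993], [-0.0, 0.993, 0.121], [-1.0, -0.0, 0.001]]
wrist_force: [1.2, 0.3, 0.9]
gripper_width: 0.352
```

```bash
python3 -m creep '[[0,14,48,0,0],[0,28,96,0,0],[0,42,144,0,0],[0,56,192,0,0],[0,70,240,0,0],[0,84,288,-10,0],[0,100,336,-20,0],[0,112,378,-40,0]]' && python3 -m creep '[[0,8,25,-40,0],[0,8,26,-80,0],[0,8,26,-120,0],[0,8,26,-145,0],[0,8,26,-158,0],[0,8,26,-158,0],[0,8,26,-158,0],[0,8,26,-158,0]]'
python3 - <<'E'
from h import *
print(sense()["tcp_pos"])
snap("side","sd2")
E
```

```text
time_s: 3.5
tcp_pos: [0.4878, 0.1855, 0.2041]
ee_rot: [[0.005, -0.122, 0.993], [0.002, 0.993, 0.122], [-1.0, 0.001, 0.006]]
wrist_force: [0.8, -1.0, -0.3]
gripper_width: 0.004
time_s: 4.3
tcp_pos: [0.4966, 0.212, 0.0474]
ee_rot: [[0.008, -0.122, 0.992], [0.003, 0.993, 0.122], [-1.0, 0.003, 0.008]]
wrist_force: [-0.5, 0.0, -0.5]
gripper_width: 0.005
[0.49656496 0.21201123 0.04735517]
```

View pics/sd2.png

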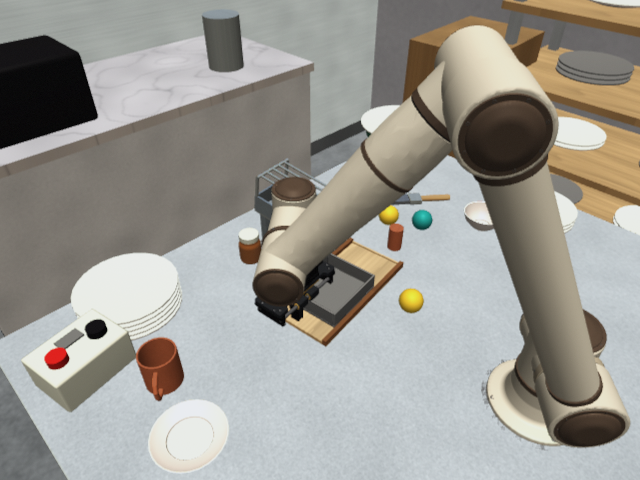

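```bash
python3 -m creep '[[0,2,-20,-8,0],[0,4,-34,-8,0],[0,6,-46,-8,0],[0,7,-58,-8,0],[0,9,-70,-8,0],[0,10,-82,-8,0],[0,11,-94,-8,0],[0,13,-104,-8,0]]' && python3 -m creep '[[0,1,-8,0,0],[0,2,-14,0,0],[0,2,-20,0,0],[0,3,-26,0,0],[0,4,-32,0,0],[0,5,-38,0,0],[0,5,-38,0,0],[0,5,-38,0,0]]'
python3 - <<'E'
from h import *
snap("side","sd3")
E
```

```text
time_s: 5.15
tcp_pos: [0.5112, 0.1088, 0.0412]
ee_rot: [[0.012, -0.123, 0.992], [0.006, 0.992, 0.123], [-1.0, 0.005, 0.013]]
wrist_force: [-0.2, 5.1, 2.2]
gripper_width: 0.006
time_s: 5.95
tcp_pos: [0.5158, 0.07, 0.0411]
ee_rot: [[0.011, -0.122, 0.992], [0.006, 0.992, 0.122], [-1.0, 0.004, 0.012]]
wrist_force: [-0.8, -0.9, 0.6]
gripper_width: 0.002
```

View pics/sd3.png

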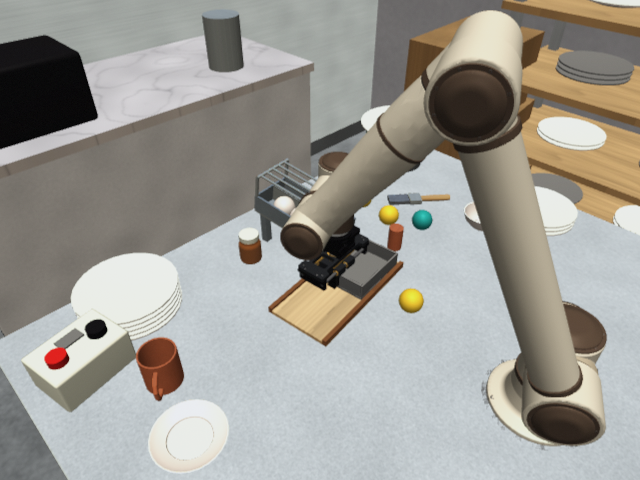

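```bash
python3 -m creep '[[0,0,-2,0,0],[0,0,-4,0,0],[0,0,-5,0,0],[0,0,-5,0,0],[0,0,-5,0,0],[0,0,-5,0,0],[0,0,-5,0,0],[0,0,-5,0,0]]'
```

```text
time_s: 6.8
tcp_pos: [0.5161, 0.0654, 0.0412]
ee_rot: [[0.012, -0.123, 0.992], [0.006, 0.992, 0.123], [-1.0, 0.004, 0.012]]
wrist_force: [0.0, 4.1, -1.0]
gripper_width: 0.005
```

```bash
python3 -m creep '[[0,-2,20,0,0],[0,-3,30,30,0],[0,-3,50,70,0],[0,-3,80,110,0],[0,-3,120,150,0],[0,-3,160,190,0],[0,-3,200,220,0],[0,-3,240,250,0]]'
python3 - <<'E'
from h import *
p=snap("side","sd4")
P=cloud(p).reshape(-1,3);col=p["image"].reshape(-1,3)
hsv=cv2.cvtColor(col[None],cv2.COLOR_BGR2HSV)[0].astype(int)
a=np.radians(7);R=np.array([[np.cos(a),-np.sin(a)],[np.sin(a),np.cos(a)]]);O=np.array([.584,-.022])
L=(P[:,:2]-O)@R
w=(P[:,2]>.035)&(P[:,2]<.062)&(abs(L[:,0]+.06)<.1)&(L[:,1]<.2)&(L[:,1]>-.12)&(hsv[:,1]<70)
print("trayrim",np.percentile(L[w,0],[2,98]),np.percentile(L[w,1],[1,2,98,99]))
for lo,hi in [(-.095,-.07),(-.02,.02),(.07,.1)]:
    k=w&(L[:,1]>lo)&(L[:,1]<hi); print(lo,k.sum(),np.percentile(P[k,2],[80,90,95]) if k.sum() else 0)
k=(abs(L[:,0]+.06)<.06)&(L[:,1]<.06)&(L[:,1]>-.06)&(P[:,2]<.04)
print("floor",np.median(P[k,2]), np.polyfit(L[k,1],P[k,2],1))
p1=load("sd1");P1=cloud(p1).reshape(-1,3);L1=(P1[:,:2]-O)@R
k=(abs(L1[:,0]+.06)<.06)&(L1[:,1]<.17)&(L1[:,1]>.06)&(P1[:,2]<.04)
print("floor before",np.median(P1[k,2]))
cv2.imwrite("pics/sd4z.png",cv2.resize(p["image"][170:370,200:460],None,fx=3,fy=3,interpolation=cv2.INTER_CUBIC))
E
```

```text
time_s: 7.6
tcp_pos: [0.5125, 0.295, 0.285]
ee_rot: [[0.011, -0.122, 0.992], [0.005, 0.993, 0.122], [-1.0, 0.003, 0.012]]
wrist_force: [1.0, -0.4, -0.1]
gripper_width: 0.005
trayrim [-0.13576898  0.03799068] [-0.08404106 -0.08314186  0.08732586  0.08784918]
-0.095 239 [0.04843251 0.04971928 0.05048825]
-0.02 58 [0.04869193 0.04942837 0.05082517]
0.07 290 [0.04873872 0.05012079 0.05081769]
floor 0.009270957765350751 [0.00030751 0.00924529]
floor before 0.01447744028187603
```

View pics/sd4z.png

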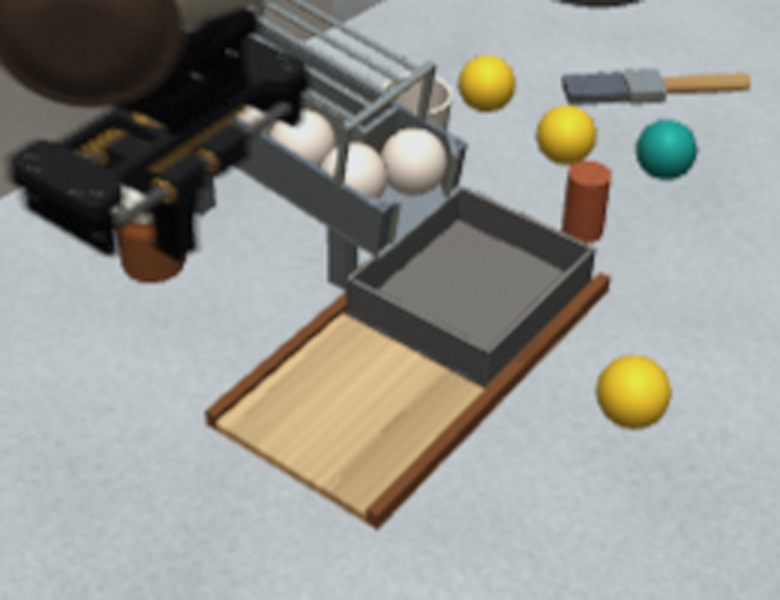

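```bash
python3 -m creep '[[0,50,0,30,0],[0,100,0,60,0],[0,150,0,90,0],[0,200,0,100,0],[0,250,0,100,0],[0,300,0,100,0],[0,350,0,100,0],[0,400,0,100,0]]'; python3 -c "
from h import *
print(sense()['joints'])"
```

```text
time_s: 8.45
tcp_pos: [0.8268, 0.2906, 0.3693]
ee_rot: [[0.04, -0.125, 0.991], [0.013, 0.992, 0.125], [-0.999, 0.008, 0.041]]
wrist_force: [18.6, -6.2, 29.0]
gripper_width: 0.007
[  30.02754278   55.82754448   80.68299547    0.51626285 -112.5042267
 -112.6344127 ]
```

```bash
python3 -m creep '[[0,50,0,0,0],[0,50,0,0,0],[0,50,0,0,0],[0,50,0,0,0],[0,50,0,0,0],[0,50,0,0,0],[0,50,0,0,0],[0,50,0,0,0]]'; python3 -c "
from h import *
s=sense();print(s['joints'],s['wrist_force'],s['ee_rot'][:,0])"
```

```text
time_s: 9.25
tcp_pos: [0.8477, 0.2814, 0.3535]
ee_rot: [[0.065, -0.126, 0.99], [0.021, 0.992, 0.125], [-0.998, 0.012, 0.067]]
wrist_force: [1.2, -0.2, -0.2]
gripper_width: 0.007
[  28.92465548   56.93729799   80.61763987    0.8274016  -109.8360876
 -111.40404265] [ 1.16081531 -0.24957422 -0.19555455] [ 0.06521654  0.02051853 -0.99766016]
```

```bash
python3 -m creep '[[0,600,0,0,0],[0,600,0,0,0],[0,600,0,0,0],[0,600,0,0,0],[0,600,0,0,0],[0,600,0,0,0],[0,600,0,0,0],[0,600,0,0,0]]'; python3 -c "
from h import *
s=sense();print(s['joints'],s['wrist_force'],s['ee_rot'][:,0])"
```

```text
time_s: 10.05
tcp_pos: [0.9301, 0.2197, 0.245]
ee_rot: [[0.102, -0.126, 0.987], [0.027, 0.992, 0.124], [-0.994, 0.014, 0.105]]
wrist_force: [-1.3, -0.9, 0.2]
gripper_width: 0.006
[  23.18448626   64.02371092   80.61292552    0.89485434 -100.57802438
 -105.77472624] [-1.28927597 -0.9084981   0.17758439] [ 0.10227805  0.02710281 -0.99438656]
```

```bash
python3 -m creep '[[0,-33,-10,37,-0.14],[0,-66,-20,74,-0.28],[0,-99,-30,111,-0.42],[0,-132,-40,148,-0.56],[0,-165,-50,185,-0.7],[0,-198,-60,222,-0.84],[0,-231,-70,259,-0.98],[0,-264,-80,296,-1.12]]' && python3 -m creep '[[0,-33,-10,37,-0.14],[0,-66,-20,74,-0.28],[0,-99,-30,111,-0.42],[0,-132,-40,148,-0.42],[0,-165,-50,180,-0.42],[0,-165,-50,180,-0.42],[0,-165,-50,180,-0.42],[0,-165,-50,180,-0.42]]'; python3 -c "
from h import *
s=sense();print(s['joints'],s['wrist_force'],s['ee_rot'][:,0])"
```

```text
time_s: 10.85
tcp_pos: [0.6716, 0.1414, 0.5353]
ee_rot: [[0.071, 0.841, 0.537], [-0.08, 0.541, -0.837], [-0.994, 0.016, 0.105]]
wrist_force: [1.0, 0.5, 0.3]
gripper_width: 0.008
time_s: 11.65
tcp_pos: [0.5325, -0.0012, 0.7297]
ee_rot: [[0.041, 0.975, 0.218], [-0.153, 0.222, -0.963], [-0.987, 0.007, 0.158]]
wrist_force: [-0.1, -0.4, -0.6]
gripper_width: 0.005
[  21.90409986   28.69328155   80.64523692   14.85109184 -142.09339637
 -177.400815  ] [-0.0903686  -0.42374915 -0.55185419] [ 0.04145912 -0.15305177 -0.98734811]
```

```bash
python3 -m creep '[[0,-20,20,-20,-1.2],[0,-40,40,-40,-1.2],[0,-40,40,-40,-1.2],[0,-40,40,-40,-1.2],[0,-40,40,-40,-1.2],[0,-40,40,-40,-1.2],[0,-40,40,-40,-1.2],[0,-40,40,-40,-1.2]]'; python3 -c "
from h import *
s=sense();print(s['joints'],s['wrist_force'],s['ee_rot'][:,0])"
```

```text
time_s: 12.45
tcp_pos: [0.4655, -0.0937, 0.7603]
ee_rot: [[-0.262, 0.926, -0.272], [-0.425, -0.364, -0.829], [-0.866, -0.101, 0.489]]
wrist_force: [0.2, 0.4, -0.2]
gripper_width: 0.008
[  14.98033162   34.4365428    80.57705259   45.35133129 -151.1850353
 -177.40477924] [ 0.16432565  0.40561158 -0.2016386 ] [-0.2619033  -0.4250404  -0.86645676]
```

```bash
python3 -m creep '[[0,0,20,-20,-1.2],[0,0,40,-40,-1.2],[0,0,40,-40,-1.2],[0,0,40,-40,-1.2],[0,0,40,-40,-1.2],[0,0,40,-40,-1.2],[0,0,40,-40,-1.2],[0,0,40,-40,-1.2]]'; python3 -c "
from h import *
s=sense();print(s['joints'],s['wrist_force'],s['ee_rot'][:,0])"
```

```text
time_s: 13.25
tcp_pos: [0.4192, -0.0787, 0.7637]
ee_rot: [[-0.768, 0.314, -0.558], [-0.159, -0.938, -0.309], [-0.62, -0.149, 0.77]]
wrist_force: [0.8, 0.4, 0.1]
gripper_width: 0.01
[   0.74686913   44.01340064   80.53551193   75.00645217 -171.13595355
 -177.40247353] [0.80302514 0.37369083 0.05530015] [-0.76829887 -0.15887263 -0.62006156]
```

```bash
cat > fk.py <<'E'
import numpy as np
from scipy.spatial.transform import Rotation as Ro
from scipy.optimize import least_squares
def fk(j,q):
    h,L1,L2,L3,e,a=q
    j=np.radians(j)
    B=Ro.from_euler('z',j[0])
    U=B*Ro.from_euler('y',j[1])          # upper arm along z
    F=B*Ro.from_euler('y',j[1]-j[2])     # forearm along x
    W=F*Ro.from_euler('x',S4*j[3])*Ro.from_euler('y',-j[4])
    T=W*Ro.from_euler('x',S6*j[5])*Ro.from_euler('x',A6)
    p=np.array([0,0,h])+B.apply([a,0,0])+U.apply([0,0,L1])+F.apply([L2,0,e])+W.apply([L3,0,0])
    return p,T.as_matrix()
S4=1;S6=1;A6=0
D=[([-49.93,22.09,.378,-.03,-68.41,-14.817],[.26642,-.56472,.24047],[[-.001,-.4265,.9045],[.002,.9045,.4265],[-1,.002,0]]),
([30.0275,55.8275,80.683,.516,-112.504,-112.634],[.8268,.2906,.3693],[[.04,-.125,.991],[.013,.992,.125],[-.999,.008,.041]]),
([28.925,56.937,80.6176,.827,-109.836,-111.404],[.8477,.2814,.3535],[[.065,-.126,.99],[.021,.992,.125],[-.998,.012,.067]]),
([23.184,64.024,80.613,.895,-100.578,-105.775],[.9301,.2197,.245],[[.102,-.126,.987],[.027,.992,.124],[-.994,.014,.105]]),
([21.904,28.693,80.645,14.851,-142.093,-177.4],[.5325,-.0012,.7297],[[.041,.975,.218],[-.153,.222,-.963],[-.987,.007,.158]]),
([14.98,34.4365,80.577,45.351,-151.185,-177.405],[.4655,-.0937,.7603],[[-.262,.926,-.272],[-.425,-.364,-.829],[-.866,-.101,.489]]),
([.747,44.0134,80.5355,75.006,-171.136,-177.402],[.4192,-.0787,.7637],[[-.768,.314,-.558],[-.159,-.938,-.309],[-.62,-.149,.77]])]
best=None
for S4 in (1,-1):
  for S6 in (1,-1):
    for A6 in np.radians([0,90,180,270]):
      f=lambda q:np.concatenate([np.r_[(fk(j,q)[0]-p),.1*(fk(j,q)[1]-np.array(R)).ravel()] for j,p,R in D])
      r=least_squares(f,[.2,.57,.44,.33,0,0])
      if best is None or r.cost<best[0]: best=(r.cost,S4,S6,A6,r.x,f(r.x))
_,S4,S6,A6,Q,res=best
if __name__=="__main__": print(best[:5],np.abs(res).max())
E
python3 fk.py
```

```text
(np.float64(0.062086176166838425), -1, -1, np.float64(4.71238898038469), array([ 0.3665649 ,  0.57818032,  0.45589723,  0.48929058, -0.01116489,
       -0.04440435])) 0.1539683481618651
```

Run:
```python
import fk,numpy as np
print(fk.S4,fk.S6,np.degrees(fk.A6))
for s in (1,-1):
  fk.S4=s
  for j,p,R in fk.D:
    a,b=fk.fk(j,fk.Q); print(s,np.round(a-p,3),np.round(b[:,0],2),np.array(R)[:,0], np.round(b[:,1],2),np.array(R)[:,1])
```

```text
-1 -1 270.0
1 [ 0.114  0.112 -0.006] [-0.  0. -1.] [-0.001  0.002 -1.   ] [-0.43  0.9   0.  ] [-0.4265  0.9045  0.002 ]
1 [-0.074  0.149  0.015] [ 0.03  0.03 -1.  ] [ 0.04   0.013 -0.999] [-0.13  0.99  0.02] [-0.125  0.992  0.008]
1 [-0.068  0.157  0.013] [ 0.05  0.04 -1.  ] [ 0.065  0.021 -0.998] [-0.14  0.99  0.04] [-0.126  0.992  0.012]
1 [-0.044  0.168  0.008] [ 0.09  0.06 -0.99] [ 0.102  0.027 -0.994] [-0.13  0.99  0.04] [-0.126  0.992  0.014]
1 [-0.084  0.264  0.013] [-0.08  0.14 -0.99] [ 0.041 -0.153 -0.987] [0.81 0.59 0.02] [0.975 0.222 0.007]
1 [-0.095  0.367 -0.02 ] [-0.44  0.24 -0.87] [-0.262 -0.425 -0.866] [ 0.56  0.83 -0.06] [ 0.926 -0.364 -0.101]
1 [-0.067  0.156 -0.022] [-0.77  0.14 -0.62] [-0.768 -0.159 -0.62 ] [ 0.24  0.97 -0.08] [ 0.314 -0.938 -0.149]
-1 [ 0.114  0.112 -0.006] [-0.  0. -1.] [-0.001  0.002 -1.   ] [-0.43  0.9   0.  ] [-0.4265  0.9045  0.002 ]
-1 [-0.069  0.142  0.015] [ 0.04  0.01 -1.  ] [ 0.04   0.013 -0.999] [-0.13  0.99  0.01] [-0.125  0.992  0.008]
-1 [-0.061  0.146  0.013] [ 0.07  0.02 -1.  ] [ 0.065  0.021 -0.998] [-0.13  0.99  0.01] [-0.126  0.992  0.012]
-1 [-0.039  0.154  0.008] [ 0.1   0.03 -0.99] [ 0.102  0.027 -0.994] [-0.13  0.99  0.01] [-0.126  0.992  0.014]
-1 [-0.027  0.121  0.013] [ 0.04 -0.15 -0.99] [ 0.041 -0.153 -0.987] [0.98 0.22 0.01] [0.975 0.222 0.007]
-1 [-0.008  0.043 -0.02 ] [-0.26 -0.43 -0.87] [-0.262 -0.425 -0.866] [ 0.93 -0.36 -0.1 ] [ 0.926 -0.364 -0.101]
-1 [-0.065  0.01  -0.022] [-0.77 -0.16 -0.62] [-0.768 -0.159 -0.62 ] [ 0.31 -0.94 -0.15] [ 0.314 -0.938 -0.149]
```

```bash
cat > fk.py <<'E'
import numpy as np
from scipy.spatial.transform import Rotation as Ro
from scipy.optimize import least_squares
E=Ro.from_euler
def fk(j,q):
    h,L1,L2,L3,e,a,b,dy,f=q
    j=np.radians(j)
    B=E('z',j[0]);U=B*E('y',j[1]);F=B*E('y',j[1]-j[2]);G=F*E('x',-j[3]);W=G*E('y',-j[4])
    T=W*E('x',-j[5])*E('x',-np.pi/2)
    p=np.array([0,0,h])+B.apply([a,b,0])+U.apply([0,0,L1])+F.apply([L2,0,e])+G.apply([0,dy,0])+W.apply([L3,0,f])
    return p,T.as_matrix()
D=[([-49.93,22.09,.378,-.03,-68.41,-14.817],[.26642,-.56472,.24047],[[-.001,-.4265,.9045],[.002,.9045,.4265],[-1,.002,0]]),
([30.0275,55.8275,80.683,.516,-112.504,-112.634],[.8268,.2906,.3693],[[.04,-.125,.991],[.013,.992,.125],[-.999,.008,.041]]),
([28.925,56.937,80.6176,.827,-109.836,-111.404],[.8477,.2814,.3535],[[.065,-.126,.99],[.021,.992,.125],[-.998,.012,.067]]),
([23.184,64.024,80.613,.895,-100.578,-105.775],[.9301,.2197,.245],[[.102,-.126,.987],[.027,.992,.124],[-.994,.014,.105]]),
([21.904,28.693,80.645,14.851,-142.093,-177.4],[.5325,-.0012,.7297],[[.041,.975,.218],[-.153,.222,-.963],[-.987,.007,.158]]),
([14.98,34.4365,80.577,45.351,-151.185,-177.405],[.4655,-.0937,.7603],[[-.262,.926,-.272],[-.425,-.364,-.829],[-.866,-.101,.489]]),
([.747,44.0134,80.5355,75.006,-171.136,-177.402],[.4192,-.0787,.7637],[[-.768,.314,-.558],[-.159,-.938,-.309],[-.62,-.149,.77]])]
f=lambda q:np.concatenate([fk(j,q)[0]-p for j,p,R in D])
reg=np.array([.2,.57,.44,.33,0,0,0,-.15,0])
r=least_squares(lambda q:np.r_[f(q),.003*(q-reg)],reg); Q=r.x
LO=np.array([-179.83,-69.29,-61.27,-181.25,-171.15,-177.46]);HI=np.array([179.83,118.12,80.66,117.63,-9.14,177.46])
def ik(p,R,seeds=60,w=.2,seed0=None,rng=np.random.default_rng(0)):
    sols=[]
    for k in range(seeds):
        x0=seed0 if (k==0 and seed0 is not None) else rng.uniform(LO,HI)
        g=lambda x:np.r_[fk(x,Q)[0]-p, w*(Ro.from_matrix(fk(x,Q)[1]@np.array(R).T)).as_rotvec()]
        s=least_squares(g,np.clip(x0,LO+.01,HI-.01),bounds=(LO,HI),x_scale=50.)
        if s.cost<1e-6 and not any(np.abs(s.x-t).max()<3 for t in sols): sols.append(s.x)
    return sols
if __name__=="__main__": print(np.round(Q,4),np.abs(f(Q)).max())
E
python3 fk.py
```

```text
[ 1.608e-01  5.649e-01  4.218e-01  2.876e-01 -0.000e+00  1.000e-04
 -0.000e+00 -1.598e-01 -0.000e+00] 5.571426790308698e-05
```

```bash
cat > goal.py <<'E'
from fk import *
Rc=np.array(D[-1][2]);U,_,V=np.linalg.svd(Rc);Rc=U@V
az=np.arctan2(Rc[1,0],Rc[0,0])
O=np.array([.584,-.022]);a=np.radians(7);R2=np.array([[np.cos(a),-np.sin(a)],[np.sin(a),np.cos(a)]])
def loc(x,y,z): return np.r_[O+R2@[x,y],z]
def turn(t): return E('z',t).as_matrix()@Rc
E
python3 - <<'E'
from goal import *
t=a-az; print("turn",t)
for name,R in [("cur",turn(t))]:
    for x,z in [(.03,.112),(-.06,.19),(-.2,.25)]:
        print(name,x,[np.round(s,0).tolist() for s in ik(loc(x,.058,z),R)])
# roll-free and pitches
for th in (33,40,50):
    x=np.array([np.cos(a)*np.cos(np.radians(th)),np.sin(a)*np.cos(np.radians(th)),-np.sin(np.radians(th))])
    for sg in (1,-1):
        y=sg*np.array([-np.sin(a),np.cos(a),0]);R=np.c_[x,y,np.cross(x,y)]
        print(th,sg,[np.round(s,0).tolist() for s in ik(loc(.03,.058,.112),R)])
E
```

```text
turn 3.0598834164752153
cur 0.03 [[-10.0, 19.0, -27.0, -118.0, -15.0, 50.0]]
cur -0.06 []
cur -0.2 []
33 1 [[-17.0, 22.0, -35.0, -136.0, -29.0, 64.0]]
33 -1 [[-17.0, 22.0, -35.0, -136.0, -29.0, -116.0]]
40 1 [[-4.0, 19.0, -24.0, -105.0, -9.0, 23.0]]
40 -1 [[-4.0, 19.0, -24.0, -105.0, -9.0, -157.0]]
50 1 []
50 -1 []
```

```bash
cat > gr.py <<'E'
from goal import *
def Rt(th,hd,roll=0,sg=1):
    th=np.radians(th);hd=np.radians(hd)
    x=np.array([np.cos(hd)*np.cos(th),np.sin(hd)*np.cos(th),-np.sin(th)])
    y=sg*np.array([-np.sin(hd),np.cos(hd),0]);R=np.c_[x,y,np.cross(x,y)]
    return R@E('x',np.radians(roll)).as_matrix()
E
cat > grid.py <<'E'
from gr import *
for th in (28,33,38,43):
  for hd in (-5,7,19):
    o=[]
    for (x,z) in [(.04,.112),(.03,.112),(0,.13),(-.03,.15),(-.06,.18),(-.1,.2),(-.05,.25),(-.05,.4)]:
        s=ik(loc(x,.058,z),Rt(th,hd),seeds=8)
        o.append("/".join(f"{q[3]:.0f},{q[4]:.0f}" for q in s) or "-")
    print(th,hd,o)
E
time python3 grid.py
```

```text
28 -5 ['-168,-47', '-167,-48', '-164,-47', '-161,-43', '-154,-35', '-144,-28', '-137,-12', '-']
28 7 ['-143,-40', '-143,-41', '-139,-39', '-134,-37', '-125,-30', '-115,-26', '-', '-']
28 19 ['-119,-38', '-120,-39', '-116,-38', '-112,-37', '-105,-35', '-98,-34', '-85,-23', '-']
33 -5 ['-166,-36', '-166,-37', '-162,-35', '-158,-31', '-148,-22', '-132,-12', '-', '-']
33 7 ['-136,-28', '-136,-29', '-131,-27', '-124,-24', '-110,-17', '-94,-9', '-', '-']
33 19 ['-110,-29', '-110,-29', '-107,-29', '-102,-28', '-92,-25', '-85,-24', '-61,-13', '-']
38 -5 ['-163,-25', '-163,-26', '-158,-23', '-150,-18', '-', '-', '-', '85,-13']
38 7 ['-119,-15', '-120,-16', '-112,-13', '-100,-9', '-', '-', '-', '-']
38 19 ['-94,-20', '-95,-20', '-91,-20', '-85,-19', '-73,-15', '-62,-12', '-', '8,-17']
43 -5 ['-154,-12', '-154,-13', '-', '-', '-', '-', '-', '58,-25']
43 7 ['-', '-', '-', '-', '-', '-', '-', '39,-19']
43 19 ['-70,-12', '-71,-12', '-67,-11', '-60,-10', '-', '-', '-', '5,-25']
real	2m6.388s
user	2m5.042s
sys	0m0.192s
```

```bash
cat > sim.py <<'E'
from gr import *
def rows(j,p,R,plist,w=.5,n=4,verb=True):
    """plist: list of (dpos mm world abs target pos, turn) sequential; follow with local LS"""
    for (pt,t) in plist:
        p0,R0=fk(j,Q)
        dist=max(np.linalg.norm(np.array(pt)-p0)/.1,abs(t)/.3,1); m=int(np.ceil(dist))
        for k in range(1,m+1):
            P=p0+(np.array(pt)-p0)*k/m; RR=E('z',t*k/m).as_matrix()@R0
            g=lambda x:np.r_[fk(x,Q)[0]-P, w*(Ro.from_matrix(fk(x,Q)[1]@RR.T)).as_rotvec()]
            j=least_squares(g,np.clip(j,LO+.05,HI-.05),bounds=(LO,HI),x_scale=50.).x
        pp,RT=fk(j,Q)
        print(np.round(j,0),"p",np.round(pp,3),"perr",round(1000*np.linalg.norm(pp-P)),"pitch",round(np.degrees(np.arcsin(-RT[2,0])),1),"head",round(np.degrees(np.arctan2(RT[1,0],RT[0,0])),1),"roll",round(np.degrees(np.arcsin(RT[2,1])),1))
    return j
E
python3 - <<'E'
from sim import *
j=np.array(D[-1][0])
j=rows(j,0,0,[([.42,-.08,.68],1.1),([.42,-.08,.6],1.1),([.42,-.08,.5],1.1),([.45,-.05,.4],.5),(loc(-.12,.058,.3),0),(loc(-.1,.058,.22),0),(loc(-.1,.058,.2),-.35),(loc(0,.058,.13),0),(loc(.03,.058,.112),0)])
E
```

```text
[  19.   40.   81.   71. -143. -150.] p [ 0.497 -0.062  0.789] perr 135 pitch 42.0 head -110.7 roll -10.7
[  24.   28.   81.   45. -126. -117.] p [ 0.534 -0.062  0.829] perr 256 pitch 54.3 head -56.4 roll -12.1
[ 14. -21. -17.   5. -59. -78.] p [ 0.42 -0.08  0.5 ] perr 0 pitch 54.3 head 6.6 roll -12.1
[ -0. -11. -13. -23. -59. -27.] p [ 0.45 -0.05  0.4 ] perr 0 pitch 54.3 head 35.3 roll -12.1
[ 14.  -9. -28. -20. -39. -36.] p [0.458 0.021 0.3  ] perr 0 pitch 54.3 head 35.3 roll -12.1
[ 12.  -1. -31. -28. -30. -25.] p [0.478 0.023 0.22 ] perr 0 pitch 54.3 head 35.3 roll -12.1
[ 22.  -3. -50.  17.  -9. -92.] p [0.48  0.017 0.211] perr 13 pitch 55.6 head 17.5 roll -10.7
[ 17.  15. -33. -13.  -9. -57.] p [0.58  0.028 0.134] perr 10 pitch 56.0 head 20.9 roll -9.0
[ 17.  19. -29. -18.  -9. -53.] p [0.607 0.038 0.113] perr 2 pitch 56.1 head 21.7 roll -8.7
```

Run:
```python
from sim import *
j0=np.array(D[-1][0])
for tgt in [(.35,-.08,.6),(.42,-.08,.5),(.55,-.08,.55),(.5,-.25,.6),(.3,-.3,.5),(.5,.2,.5)]:
    print(tgt)
    rows(j0,0,0,[(tgt,0),(tgt,.6),(tgt,.6),(tgt,.6),(tgt,.6)])
```

```text
(0.35, -0.08, 0.6)
[  -1.   46.   81.   73. -171. -177.] p [ 0.443 -0.098  0.743] perr 172 pitch 36.5 head -169.8 roll -10.4
[  11.   45.   81.   71. -158. -165.] p [ 0.476 -0.066  0.748] perr 195 pitch 40.0 head -141.0 roll -12.5
[  19.   39.   81.   67. -147. -148.] p [ 0.477 -0.051  0.784] perr 225 pitch 45.5 head -115.4 roll -15.5
[  24.   32.   81.   58. -141. -130.] p [ 0.466 -0.051  0.814] perr 245 pitch 53.3 head -91.6 roll -17.6
[  24.   25.   81.   43. -138. -108.] p [ 0.451 -0.069  0.826] perr 248 pitch 62.9 head -67.3 roll -16.7
(0.42, -0.08, 0.5)
[  -1.   54.   81.   72. -169. -177.] p [ 0.519 -0.115  0.676] perr 205 pitch 29.6 head -168.8 roll -12.7
[  11.   55.   81.   66. -155. -172.] p [ 0.593 -0.059  0.637] perr 222 pitch 32.7 head -141.5 roll -15.3
[  18.   51.   81.   65. -143. -154.] p [ 0.606 -0.038  0.679] perr 262 pitch 38.0 head -118.4 roll -19.3
[  22.   44.   81.   58. -135. -136.] p [ 0.605 -0.033  0.72 ] perr 291 pitch 46.2 head -98.6 roll -23.2
[  22.   37.   81.   45. -132. -113.] p [ 0.591 -0.049  0.746] perr 301 pitch 57.0 head -80.4 roll -23.6
(0.55,
[... 1448 characters left out ...]
34. -113.] p [ 0.45  -0.373  0.74 ] perr 292 pitch 60.8 head -116.2 roll -22.0
[  -4.  -14.  -19.   29.  -80. -121.] p [ 0.3 -0.3  0.5] perr 0 pitch 60.8 head -81.8 roll -22.0
(0.5, 0.2, 0.5)
[  18.   59.   81.   85. -171. -177.] p [0.548 0.115 0.644] perr 174 pitch 21.9 head -152.7 roll -3.7
[  36.   64.   81.   78. -158. -177.] p [0.581 0.247 0.584] perr 126 pitch 20.2 head -121.2 roll -6.7
[  44.   62.   81.   76. -141. -169.] p [0.613 0.3   0.598] perr 180 pitch 23.6 head -94.2 roll -9.1
[  50.   56.   81.   70. -128. -156.] p [0.628 0.333 0.646] perr 235 pitch 30.0 head -71.5 roll -13.1
[  52.   48.   81.   59. -120. -138.] p [0.634 0.336 0.691] perr 271 pitch 40.0 head -51.4 roll -17.7
```

Run:
```python
from sim import *
j=np.array(D[-1][0]); _,R0=fk(j,Q)
jj=[]
for k in range(0,15):
    t=k*.25
    RR=E('z',t).as_matrix()@R0
    # pos free; prefer j3 lower, stay close
    g=lambda x:np.r_[3*(Ro.from_matrix(fk(x,Q)[1]@RR.T)).as_rotvec(), .002*(x-j), .0006*(x[2]-0)]
    j=least_squares(g,np.clip(j,LO+.5,HI-.5),bounds=(LO,HI),x_scale=50.).x
    p,RT=fk(j,Q)
    print(round(t,2),np.round(j,0),np.round(p,3),"pitch",round(np.degrees(np.arcsin(-RT[2,0])),1),"head",round(np.degrees(np.arctan2(RT[1,0],RT[0,0])),1),"roll",round(np.degrees(np.arcsin(RT[2,1])),1))
```

```text
0.0 [   0.   41.   77.   75. -171. -177.] [ 0.395 -0.083  0.786] pitch 38.3 head -168.3 roll -8.6
0.25 [   7.   38.   73.   72. -164. -175.] [ 0.405 -0.076  0.794] pitch 38.3 head -154.0 roll -8.6
0.5 [  13.   36.   69.   70. -158. -173.] [ 0.422 -0.062  0.8  ] pitch 38.3 head -139.7 roll -8.6
0.75 [  20.   33.   65.   68. -151. -171.] [ 0.446 -0.041  0.802] pitch 38.3 head -125.4 roll -8.6
1.0 [  26.   31.   62.   65. -144. -169.] [ 0.472 -0.01   0.803] pitch 38.3 head -111.0 roll -8.6
1.25 [  33.   30.   58.   64. -138. -166.] [0.498 0.032 0.802] pitch 38.3 head -96.7 roll -8.6
1.5 [  40.   28.   55.   62. -131. -164.] [0.519 0.086 0.801] pitch 38.3 head -82.4 roll -8.6
1.75 [  47.   26.   52.   60. -124. -161.] [0.533 0.149 0.798] pitch 38.3 head -68.1 roll -8.6
2.0 [  53.   25.   49.   58. -118. -159.] [0.537 0.219 0.795] pitch 38.3 head -53.7 roll -8.6
2.25 [  60.   23.   47.   56. -112. -156.] [0.527 0.296 0.791] pitch 38.3 head -39.4 roll -8.6
2.5 [  67.   22.   44.   54. -105. -152.] [0.504 0.375 0.787] pitch 38.3 head -25.1 roll -8.6
2.75 [  74.   20.   42.   52.  -99. -149.] [0.465 0.454 0.783] pitch 38.3 head -10.8 roll -8.6
3.0 [  81.   19.   39.   50.  -93. -146.] [0.409 0.531 0.777] pitch 38.3 head 3.6 roll -8.6
3.25 [  88.   18.   37.   48.  -87. -142.] [0.337 0.6   0.77 ] pitch 38.3 head 17.9 roll -8.6
3.5 [  96.   17.   35.   45.  -82. -138.] [0.25  0.66  0.761] pitch 38.3 head 32.2 roll -8.6
```

Run:
```python
from sim import *
j0=np.array(D[-1][0])
print("start")
j=rows(j0,0,0,[([.41,-.07,.8],.5),([.47,-.02,.80],.6),([.52,0,.78],.6),([.54,0,.72],.6)])
jA=j.copy()
print("A");j=rows(jA,0,0,[([.5,-.1,.6],.6),([.45,-.1,.5],.6),([.42,-.1,.4],.35),(loc(-.13,.03,.26),0),(loc(-.1,.058,.2),0),(loc(-.1,.058,.2),-.2),(loc(-.1,.058,.2),-.2),(loc(0,.058,.13),0),(loc(.03,.058,.112),0)])
print("B");j=rows(jA,0,0,[([.5,-.25,.6],.6),([.4,-.3,.5],.6),([.38,-.2,.4],.35),([.4,-.1,.3],0),(loc(-.13,.03,.26),0),(loc(-.1,.058,.2),0),(loc(-.1,.058,.2),-.2),(loc(-.1,.058,.2),-.2),(loc(0,.058,.13),0),(loc(.03,.058,.112),0)])
```

```text
start
[   9.   41.   81.   84. -156. -155.] p [ 0.412 -0.07   0.803] perr 4 pitch 38.4 head -139.8 roll -8.6
[  24.   39.   81.   77. -142. -149.] p [ 0.478 -0.017  0.812] perr 14 pitch 38.8 head -106.0 roll -8.8
[  31.   36.   81.   66. -127. -137.] p [0.547 0.012 0.828] perr 56 pitch 41.1 head -74.0 roll -9.7
[  31.   31.   81.   47. -117. -119.] p [0.599 0.018 0.831] perr 127 pitch 47.7 head -44.1 roll -10.7
A
[  16.  -14.   -7.   20.  -59. -104.] p [ 0.5 -0.1  0.6] perr 0 pitch 47.7 head -9.7 roll -10.7
[ -7. -14.  -5. -23. -63. -39.] p [ 0.45 -0.1   0.5 ] perr 0 pitch 47.7 head 24.6 roll -10.7
[-20.  -7.  -8. -40. -73.  -2.] p [ 0.42 -0.1   0.4 ] perr 0 pitch 47.7 head 44.7 roll -10.7
[ -5.  -3. -24. -44. -48.  -0.] p [ 0.451 -0.008  0.26 ] perr 0 pitch 47.7 head 44.7 roll -10.7
[ -1.   3. -26. -49. -40.   5.] p [0.478 0.023 0.2  ] perr 0 pitch 47.7 head 44.7 roll -10.7
[  6.   0. -31. -44. -26. -13.] p [0.478 0.023 0.2  ] perr 0 pitch 47.7 head 33.2 roll -10.7
[ 18.  -2. -41. -22.  -9. -50.] p [0.479 0.018 0.2  ] perr 6 pitch 47.7 head 23.1 roll -10.1
[ 10.  15. -26. -49. -12. 
[... 388 characters left out ...]
.2   0.4 ] perr 0 pitch 47.7 head 44.7 roll -10.7
[-23.  -5. -19. -44. -64.   9.] p [ 0.4 -0.1  0.3] perr 0 pitch 47.7 head 44.7 roll -10.7
[ -5.  -3. -24. -44. -48.  -0.] p [ 0.451 -0.008  0.26 ] perr 0 pitch 47.7 head 44.7 roll -10.7
[ -1.   3. -26. -49. -40.   5.] p [0.478 0.023 0.2  ] perr 0 pitch 47.7 head 44.7 roll -10.7
[  6.   0. -31. -44. -26. -13.] p [0.478 0.023 0.2  ] perr 0 pitch 47.7 head 33.2 roll -10.7
[ 18.  -2. -41. -22.  -9. -50.] p [0.479 0.018 0.2  ] perr 6 pitch 47.7 head 23.1 roll -10.1
[ 10.  15. -26. -49. -12. -17.] p [0.577 0.036 0.13 ] perr 0 pitch 47.7 head 23.1 roll -10.1
[  8.  19. -22. -52. -13. -13.] p [0.607 0.039 0.112] perr 0 pitch 47.7 head 23.1 roll -10.1
```

```bash
python3 -m creep '[[0,-5,4,18,0.14],[0,-9,8,36,0.28],[0,-9,8,40,0.42],[0,-5,12,40,0.56],[0,10,25,42,0.7],[0,25,38,44,0.84],[0,40,50,46,0.98],[0,58,60,48,1.12]]' > o.txt; cat o.txt
cat > st.py <<'E'
from h import *
s=sense();j=s['joints'];R=s['ee_rot']
print(s['time_s'],'j',np.round(j,1).tolist(),'p',np.round(s['tcp_pos'],4).tolist(),'f',np.round(s['wrist_force'],1),'pitch',round(np.degrees(np.arcsin(-R[2,0])),1),'head',round(np.degrees(np.arctan2(R[1,0],R[0,0])),1),'roll',round(np.degrees(np.arcsin(R[2,1])),1))
np.save('j.npy',j)
E
python3 st.py
```

```text
time_s: 14.05
tcp_pos: [0.4795, -0.0159, 0.8107]
ee_rot: [[-0.185, 0.982, 0.043], [-0.763, -0.116, -0.636], [-0.619, -0.151, 0.771]]
wrist_force: [0.1, 0.8, -0.1]
gripper_width: 0.008
14.05 j [28.0, 28.2, 57.2, 63.9, -139.2, -167.0] p [0.4795, -0.0159, 0.8107] f [ 0.1  0.8 -0.1] pitch 38.2 head -103.7 roll -8.7
```

Run:
```python
from sim import *
j0=np.load('j.npy')
print("A");j=rows(j0,0,0,[([.5,0,.8],.6),([.5,-.03,.75],.6),([.48,-.06,.65],.6),([.45,-.1,.5],.5),([.4,-.1,.35],.3),(loc(-.13,.03,.24),0),(loc(-.1,.058,.2),0),(loc(-.1,.058,.2),-.2),(loc(-.1,.058,.2),-.2),(loc(0,.058,.13),0),(loc(.03,.058,.112),0)])
```

```text
A
[  38.   11.   30.   56. -115. -164.] p [ 0.5 -0.   0.8] perr 0 pitch 38.2 head -69.3 roll -8.7
[  36.   -8.    5.   48.  -83. -147.] p [ 0.5  -0.03  0.75] perr 0 pitch 38.2 head -34.9 roll -8.7
[  22.  -20.   -9.   22.  -53. -107.] p [ 0.48 -0.06  0.65] perr 0 pitch 38.2 head -0.5 roll -8.7
[-17. -14.  -5. -38. -63. -27.] p [ 0.45 -0.1   0.5 ] perr 0 pitch 38.2 head 28.1 roll -8.7
[-31.  -5. -15. -53. -74.  10.] p [ 0.4  -0.1   0.35] perr 0 pitch 38.2 head 45.3 roll -8.7
[-16.   1. -25. -60. -53.  16.] p [ 0.451 -0.008  0.24 ] perr 0 pitch 38.2 head 45.3 roll -8.7
[-12.   6. -26. -65. -47.  21.] p [0.478 0.023 0.2  ] perr 0 pitch 38.2 head 45.3 roll -8.7
[ -8.   2. -30. -67. -35.  13.] p [0.478 0.023 0.2  ] perr 0 pitch 38.2 head 33.9 roll -8.7
[  1.  -1. -33. -65. -18.  -1.] p [0.478 0.023 0.2  ] perr 0 pitch 38.2 head 22.4 roll -8.7
[ -6.  16. -25. -87. -22.  26.] p [0.577 0.036 0.13 ] perr 0 pitch 38.2 head 22.4 roll -8.7
[ -7.  20. -22. -90. -22.  30.] p [0.607 0.039 0.112] perr 0 pitch 38.2 head 22.4 roll -8.7
```

```bash
python3 -m creep '[[0,5,4,-3,0.15],[0,10,8,-6,0.3],[0,15,12,-9,0.45],[0,20,16,-11,0.6],[0,20,8,-23,0.75],[0,20,1,-36,0.9],[0,20,-7,-48,1.05],[0,20,-14,-61,1.2]]' >/dev/null; python3 st.py;  python3 -m creep '[[0,-5,-8,-30,0.15],[0,-10,-16,-60,0.3],[0,-15,-24,-90,0.45],[0,-20,-31,-110,0.6],[0,-25,-38,-140,0.72],[0,-35,-45,-175,0.85],[0,-42,-55,-210,0.97],[0,-50,-68,-245,1.1]]' >/dev/null; python3 st.py
```

```text
14.85 j [36.5, -7.5, 4.6, 48.5, -83.4, -147.7] p [0.4998, -0.0281, 0.7484] f [ 0.4 -0.6  0.5] pitch 38.3 head -34.9 roll -8.7
15.65 j [1.7, -18.6, -9.5, -14.1, -51.5, -60.7] p [0.457, -0.0865, 0.5374] f [-0.3 -1.1 -1.2] pitch 40.6 head 16.3 roll -8.2
```

```bash
python3 -m creep '[[0.5,-8,-4,-30,0.1],[0.5,-16,-7,-65,0.2],[0.5,-24,-10,-100,0.3],[0.5,-32,-13,-140,0.4],[0.5,-36,-14,-170,0.48],[0.5,-38,-10,-195,0.48],[0.5,-35,5,-220,0.48],[0.5,-25,25,-240,0.48]]' >/dev/null; python3 st.py
python3 - <<'E'
from sim import *
j0=np.load('j.npy'); p,R=fk(j0,Q)
for hd in (22,16,12): 
  print(hd)
  t=np.radians(hd)-np.arctan2(R[1,0],R[0,0])
  rows(j0,0,0,[(loc(-.13,.04,.24),0),(loc(-.11,.058,.2),t/2),(loc(-.1,.058,.19),t/2),(loc(-.05,.058,.16),0),(loc(0,.058,.13),0),(loc(.03,.058,.112),0)])
E
```

```text
16.45 j [-21.4, -3.5, -20.2, -52.3, -60.5, 7.6] p [0.4319, -0.0611, 0.2946] f [-0.7 -0.7  0.8] pitch 40.6 head 43.9 roll -7.9
22
[-12.  -1. -26. -57. -48.   9.] p [0.45  0.002 0.24 ] perr 0 pitch 40.6 head 43.9 roll -7.9
[ -4.   0. -31. -62. -31.   5.] p [0.468 0.022 0.2  ] perr 0 pitch 40.6 head 32.9 roll -7.9
[  5.  -1. -35. -58. -15. -11.] p [0.478 0.023 0.19 ] perr 0 pitch 40.6 head 22.0 roll -7.9
[  0.   8. -29. -70. -17.   5.] p [0.527 0.029 0.16 ] perr 0 pitch 40.6 head 22.0 roll -7.9
[ -2.  15. -24. -78. -18.  14.] p [0.577 0.036 0.13 ] perr 0 pitch 40.6 head 22.0 roll -7.9
[ -3.  19. -21. -82. -19.  18.] p [0.607 0.039 0.112] perr 0 pitch 40.6 head 22.0 roll -7.9
16
[-12.  -1. -26. -57. -48.   9.] p [0.45  0.002 0.24 ] perr 0 pitch 40.6 head 43.9 roll -7.9
[ -2.  -1. -32. -61. -27.   0.] p [0.468 0.022 0.2  ] perr 0 pitch 40.6 head 29.9 roll -7.9
[  7.  -0. -36. -60.  -9. -14.] p [0.478 0.017 0.183] perr 9 pitch 39.8 head 17.2 roll -7.4
[  2.   7. -30. -73. -12.   3.] p [0.527 0.029 0.16 ] perr 0 pitch 39.8 head 17.2 roll -7.4
[ -2.  15. -25. -84. -15.  16.] p [0.577 0.036 0.13 ] perr 0 pitch 39.8 head 17.2 roll -7.4
[ -3.  19. -22. -89. -16.  22.] p [0.607 0.039 0.112] perr 0 pitch 39.8 head 17.2 roll -7.4
12
[-12.  -1. -26. -57. -48.   9.] p [0.45  0.002 0.24 ] perr 0 pitch 40.6 head 43.9 roll -7.9
[ -0.  -1. -33. -60. -24.  -3.] p [0.468 0.022 0.2  ] perr 0 pitch 40.6 head 27.9 roll -7.9
[  3.   1. -36. -71.  -9.  -3.] p [0.478 0.014 0.174] perr 18 pitch 38.7 head 13.8 roll -7.3
[  1.   7. -30. -79. -10.   6.] p [0.527 0.029 0.16 ] perr 0 pitch 38.7 head 13.8 roll -7.3
[ -4.  15. -26. -93. -14.  24.] p [0.577 0.036 0.13 ] perr 0 pitch 38.7 head 13.8 roll -7.3
[ -6.  19. -24. -99. -15.  31.] p [0.607 0.039 0.112] perr 0 pitch 38.7 head 13.8 roll -7.3
```

```bash
python3 -m creep '[[0.5,9,20,-25,-0.06],[0.5,18,40,-50,-0.12],[0.5,27,60,-70,-0.18],[0.5,36,83,-92,-0.24],[0.5,36,83,-95,-0.32],[0.5,36,83,-97,-0.4],[0.5,36,83,-99,-0.45],[0.5,36,83,-99,-0.45]]' >/dev/null; python3 st.py
python3 - <<'E'
from h import *
for n in ["side","scene"]:
    p=snap(n,n+"5")
b=load("side5")["image"]; cv2.imwrite("pics/d5z.png",cv2.resize(b[150:350,200:460],None,fx=3,fy=3,interpolation=cv2.INTER_CUBIC))
E
```

```text
17.25 j [9.3, -2.0, -37.4, -54.0, -9.2, -20.1] p [0.4677, 0.0189, 0.189] f [ 1.1 -0.7 -0.1] pitch 40.4 head 19.1 roll -7.5
```

View pics/d5z.png

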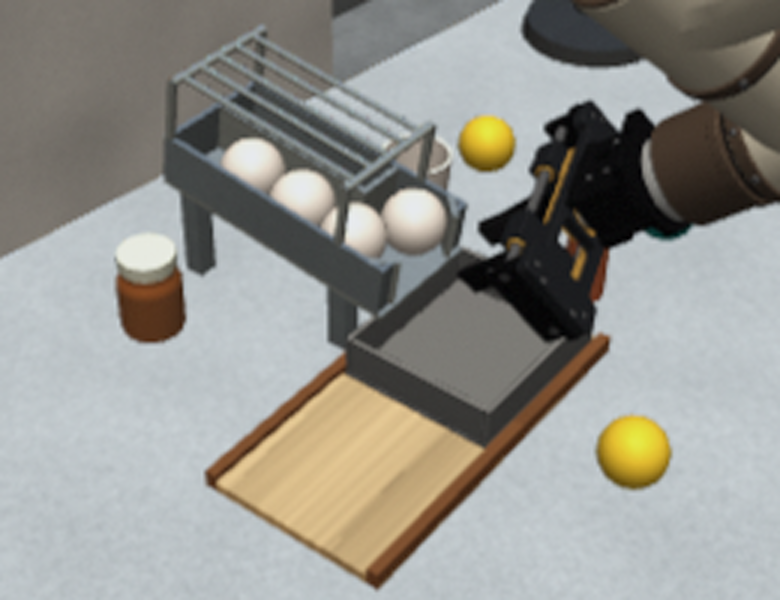

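View pics/scene5.png

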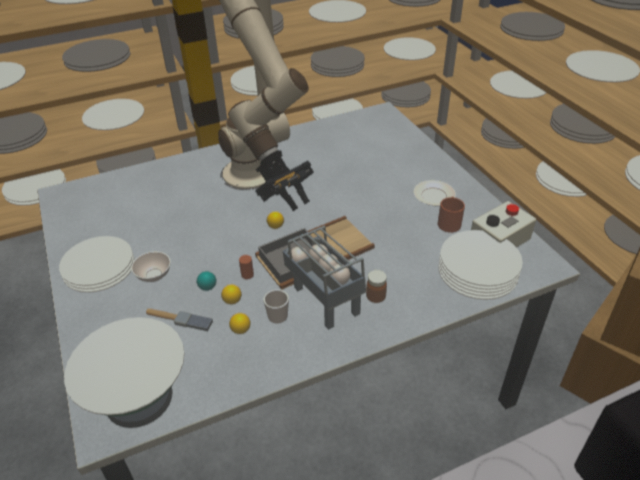

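```bash
cat > balls.py <<'E'
from h import *
from scipy.optimize import least_squares
a=np.radians(7);R2=np.array([[np.cos(a),-np.sin(a)],[np.sin(a),np.cos(a)]]);O=np.array([.584,-.022])
def tol(P): 
    P=np.atleast_2d(P); return np.c_[(P[:,:2]-O)@R2,P[:,2]]
def findballs(ps,xr=(-.15,.26),yr=(-.09,.09),zr=(.02,.2),cseed=None):
    pts=[]
    for p in ps:
        C=cloud(p);L=tol(C.reshape(-1,3));hsv=cv2.cvtColor(p["image"],cv2.COLOR_BGR2HSV).reshape(-1,3).astype(int)
        ok=(p["z_map"].reshape(-1)>0)&(hsv[:,2]>125)&(hsv[:,1]<45)&(L[:,0]>xr[0])&(L[:,0]<xr[1])&(abs(L[:,1])<yr[1])&(L[:,2]>zr[0])&(L[:,2]<zr[1])
        # only brighter warm
        pts.append(L[ok])
    P=np.concatenate(pts); out=[]; rng=np.random.default_rng(0)
    for k in range(8):
        best=(0,None)
        if len(P)<30: break
        for i in range(400):
            q=P[rng.integers(len(P))]
            # guess centre: offset along direction to cameras approx
            e=tol(np.array(ps[rng.integers(len(ps))]["eye"]))[0]; v=(q-e)/np.linalg.norm(q-e)
            c=q+.03*(v+rng.normal(size=3)*.5)/np.linalg.norm(v+rng.normal(size=3)*.01)
            n=(abs(np.linalg.norm(P-c,axis=1)-.03)<.003).sum()
            if n>best[0]: best=(n,c)
        c=best[1]
        if c is None: break
        for _ in range(5):
            m=abs(np.linalg.norm(P-c,axis=1)-.03)<.005
            if m.sum()<12: break
            c=least_squares(lambda c:np.linalg.norm(P[m]-c,axis=1)-.03,c).x
        m=np.linalg.norm(P-c,axis=1)<.035
        n=(abs(np.linalg.norm(P-c,axis=1)-.03)<.003).sum()
        if n>=20: out.append((n,np.round(c*1000,0).tolist()))
        P=P[~m]
    return out
E
python3 - <<'E'
from balls import *
p=load("side5");print(findballs([p]));print(findballs([load("scene5")]))
C=tol(cloud(p).reshape(-1,3))
g=(C[:,2]>.165)&(C[:,2]<.23)&(C[:,0]>0)&(C[:,0]<.06)&(abs(C[:,1])<.07)
print(np.percentile(C[g,0],[1,5,25,50]),np.percentile(C[g,2],[1,5,50]))
f=g&(C[:,0]<.042); print(np.median(C[f],0))
E
```

```text
[(np.int64(285), [25.0, -24.0, 101.0]), (np.int64(229), [170.0, 26.0, 124.0]), (np.int64(226), [111.0, 26.0, 115.0]), (np.int64(197), [52.0, 28.0, 106.0]), (np.int64(52), [5.0, -4.0, 42.0]), (np.int64(59), [59.0, -19.0, 176.0]), (np.int64(44), [50.0, 37.0, 166.0]), (np.int64(33), [11.0, -47.0, 95.0])]
[(np.int64(113), [168.0, 26.0, 123.0]), (np.int64(109), [26.0, -27.0, 102.0]), (np.int64(82), [110.0, 26.0, 115.0]), (np.int64(84), [51.0, 27.0, 106.0])]
[0.02835046 0.02889446 0.03096973 0.03429393] [0.16656352 0.17215571 0.18795718]
[0.03162168 0.01086922 0.18720254]
```

```bash
cat > tip.py <<'E'
from sim import *
SEP=.0585
def tcp_for(tipL,R,sep=SEP): return loc(*(np.array(tipL)/1000))-R@[.019,-sep/2,0]
def tipL(p,R,sep=SEP):
    t=p+R@[.019,-sep/2,0]; return np.r_[R2.T@(t[:2]-O),t[2]]*1000
E
python3 - <<'E'
from tip import *
j=np.load('j.npy'); p,R=fk(j,Q); print("now tip",np.round(tipL(p,R)))
p0=p;
hd=np.arctan2(R[1,0],R[0,0])
for tip,h in [((-35,29,128),17),((-10,29,115),12),((5,30,102),10),((15,30,100),10),((36,30,103),10)]:
    t=np.radians(h)-np.arctan2(R[1,0],R[0,0])
    RR=E('z',t).as_matrix()@R
    P=tcp_for(tip,RR); print(tip,"dmm from start",np.round((P-p0)*1000),"turn tot",round(np.radians(h)-hd,3))
    j=rows(j,0,0,[(P,t)]); p,R=fk(j,Q); print("   tip",np.round(tipL(p,R)))
E
```

```text
now tip [-87.  30. 181.]
(-35, 29, 128) dmm from start [ 53.   6. -53.] turn tot -0.036
[ -4.  10. -31. -83. -16.  17.] p [0.52  0.025 0.137] perr 0 pitch 40.4 head 17.0 roll -7.5
   tip [-35.  29. 128.]
(-10, 29, 115) dmm from start [ 79.  11. -66.] turn tot -0.123
[ -4.  13. -29. -92. -12.  23.] p [0.547 0.03  0.124] perr 0 pitch 40.4 head 12.0 roll -7.5
   tip [-10.  29. 115.]
(5, 30, 102) dmm from start [ 95.  15. -79.] turn tot -0.158
[  -7.   16.  -29. -103.  -13.   34.] p [0.563 0.034 0.111] perr 0 pitch 40.4 head 10.0 roll -7.5
   tip [  5.  30. 102.]
(15, 30, 100) dmm from start [105.  16. -81.] turn tot -0.158
[  -6.   17.  -28. -103.  -13.   34.] p [0.573 0.035 0.109] perr 0 pitch 40.4 head 10.0 roll -7.5
   tip [ 15.  30. 100.]
(36, 30, 103) dmm from start [126.  19. -78.] turn tot -0.158
[ -3.  18. -24. -96. -10.  24.] p [0.594 0.037 0.112] perr 0 pitch 40.4 head 10.0 roll -7.5
   tip [ 36.  30. 103.]
```

```bash
python3 -m creep '[[0.5,18,2,-18,-0.01],[0.5,36,4,-36,-0.03],[0.5,53,6,-53,-0.05],[0.5,66,8,-60,-0.08],[0.5,79,11,-66,-0.12],[0.5,86,13,-71,-0.15],[0.5,89,13,-74,-0.158],[0.5,89,13,-74,-0.158]]' >/dev/null; python3 st.py
cat > tipnow.py <<'E'
from h import *
import tip
s=sense();R=s['ee_rot'];sep=s['gripper_width']*.087+.015
print("tip",np.round(tip.tipL(s['tcp_pos'],R,sep),1),"other",np.round(tip.tipL(s['tcp_pos'],R,-sep),1),"w",s['gripper_width'],np.round(s['wrist_force'],1))
E
python3 tipnow.py
python3 - <<'E'
from h import *
b=snap("side","side6")["image"]; cv2.imwrite("pics/d6z.png",cv2.resize(b[150:350,200:460],None,fx=3,fy=3,interpolation=cv2.INTER_CUBIC))
E
```

```text
18.15 j [-6.2, 14.8, -28.7, -100.4, -12.1, 31.1] p [0.5592, 0.0284, 0.1162] f [-0.3 -0.3  0.1] pitch 40.3 head 9.5 roll -7.7
tip [  0.6  25.1 107.8] other [ -8.6  82.2 100. ] w 0.49875393033762805 [-0.3 -0.3  0.1]
```

View pics/d6z.png

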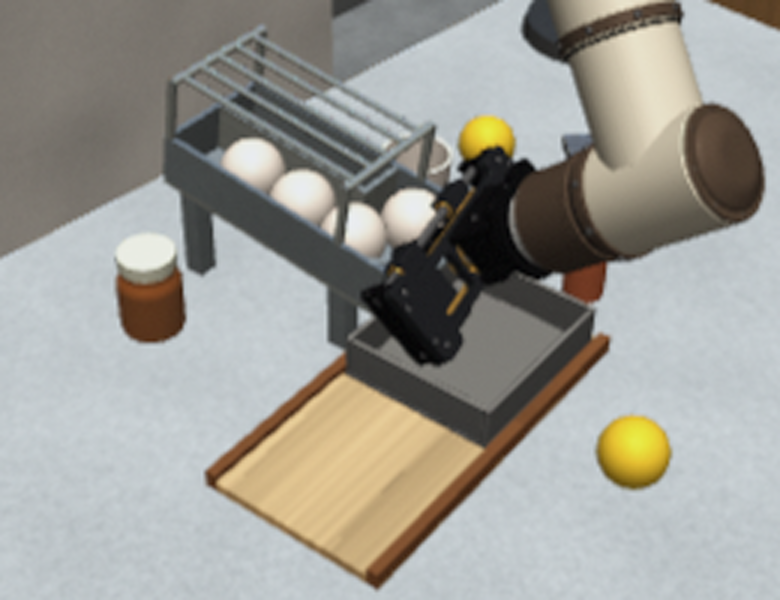

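```bash
python3 -m creep '[[0.5,7,4,-4,0],[0.5,14,6,-7,0],[0.5,18,6,-7,0],[0.5,22,7,-6,0],[0.5,26,7,-6,0],[0.5,30,8,-5,0],[0.5,33,8,-4,0],[0.5,36,8,-4,0]]' >/dev/null; python3 st.py; python3 tipnow.py
python3 - <<'E'
from h import *
b=snap("side","side7")["image"]; cv2.imwrite("pics/d7z.png",cv2.resize(b[150:350,200:460],None,fx=3,fy=3,interpolation=cv2.INTER_CUBIC))
E
```

```text
19.0 j [-2.8, 17.6, -24.6, -96.9, -9.8, 25.2] p [0.5934, 0.0387, 0.112] f [-10.8   5.3   2.9] pitch 40.3 head 10.0 roll -7.5
tip [ 35.9  31.3 103.6] other [26.5 88.3 95.9] w 0.49807448995859255 [-10.8   5.3   2.9]
```

View pics/d7z.png

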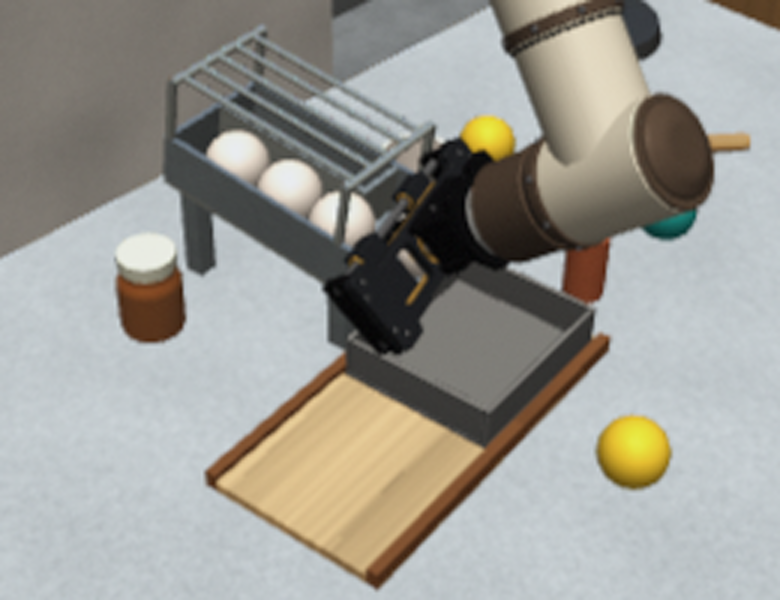

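Run:
```python
from tip import *
j=np.load('j.npy'); p,R=fk(j,Q)
for t in (0,.1,.2):
  print(t); jj=j
  for tip in [(24,31,125),(12,31,150),(-5,31,175),(-40,31,195)]:
    RR=E('z',t/4).as_matrix()@fk(jj,Q)[1]
    P=tcp_for(tip,RR); jj=rows(jj,0,0,[(P,t/4)]); pp,R=fk(jj,Q); print("   tip",np.round(tipL(pp,R)),np.round((P-p)*1000))
```

```text
0
[ -2.  15. -26. -92.  -9.  20.] p [0.58  0.036 0.128] perr 6 pitch 39.6 head 10.3 roll -7.5
   tip [ 23.  30. 120.] [-12.  -2.  21.]
[ -1.  12. -27. -88.  -9.  14.] p [0.567 0.032 0.149] perr 10 pitch 38.2 head 11.0 roll -7.3
   tip [ 10.  28. 141.] [-24.  -3.  46.]
[  1.   8. -28. -82.  -9.   7.] p [0.551 0.028 0.172] perr 12 pitch 36.8 head 12.0 roll -6.9
   tip [ -7.  27. 165.] [-41.  -6.  71.]
[  2.   2. -31. -76.  -9.   1.] p [0.517 0.023 0.194] perr 10 pitch 35.6 head 12.9 roll -6.6
   tip [-40.  26. 186.] [-76. -10.  91.]
0.1
[ -0.  15. -25. -87.  -9.  14.] p [0.58  0.035 0.13 ] perr 4 pitch 39.8 head 11.7 roll -7.5
   tip [ 23.  30. 122.] [-13.  -2.  21.]
[  2.  11. -26. -77.  -9.   3.] p [0.567 0.031 0.153] perr 6 pitch 39.1 head 13.8 roll -7.2
   tip [ 11.  28. 145.] [-25.  -4.  46.]
[  5.   7. -28. -66.  -9.  -8.] p [0.55  0.028 0.179] perr 5 pitch 38.5 head 15.9 roll -6.9
   tip [ -5.  28. 171.] [-43.  -7.  71.]
[  8.   2. -32. -57.  -9. -18.] p [0.515 0.024 0.201] perr 3 pitch 38.2 head 17.8 roll -6.7
   tip [-40.  29. 193.] [-78. -12.  91.]
0.2
[  1.  14. -25. -82.  -9.  10.] p [0.58  0.035 0.132] perr 2 pitch 40.1 head 13.0 roll -7.5
   tip [ 24.  30. 124.] [-13.  -3.  21.]
[  5.  11. -26. -69.  -9.  -5.] p [0.567 0.032 0.158] perr 1 pitch 40.0 head 16.0 roll -7.4
   tip [ 12.  30. 149.] [-26.  -6.  46.]
[  7.   7. -28. -58. -11. -15.] p [0.549 0.03  0.183] perr 0 pitch 40.0 head 18.9 roll -7.4
   tip [ -5.  31. 175.] [-44.  -9.  71.]
[  7.   2. -31. -55. -14. -17.] p [0.513 0.024 0.203] perr 0 pitch 40.0 head 21.7 roll -7.4
   tip [-40.  31. 195.] [-80. -15.  91.]
```

```bash
python3 -m creep '[[0.5,0,0,0,0],[0.5,-1,0,2,0],[0.5,-6,-1,12,0.02],[0.5,-13,-3,24,0.05],[0.5,-20,-4,38,0.09],[0.5,-28,-6,52,0.13],[0.5,-44,-9,72,0.17],[0.5,-80,-15,91,0.2]]' >/dev/null; python3 st.py; python3 tipnow.py
python3 - <<'E'
from h import *
b=snap("side","side8")["image"]; cv2.imwrite("pics/d8z.png",cv2.resize(b[150:350,200:460],None,fx=3,fy=3,interpolation=cv2.INTER_CUBIC))
E
```

```text
19.85 j [7.8, 1.5, -31.3, -52.3, -13.3, -19.4] p [0.5158, 0.0247, 0.2052] f [-0.7 -0.2  1.1] pitch 40.2 head 21.6 roll -7.6
tip [-37.6  31.3 196.8] other [-58.4  85.4 189. ] w 0.4994087334262923 [-0.7 -0.2  1.1]
```

View pics/d8z.png

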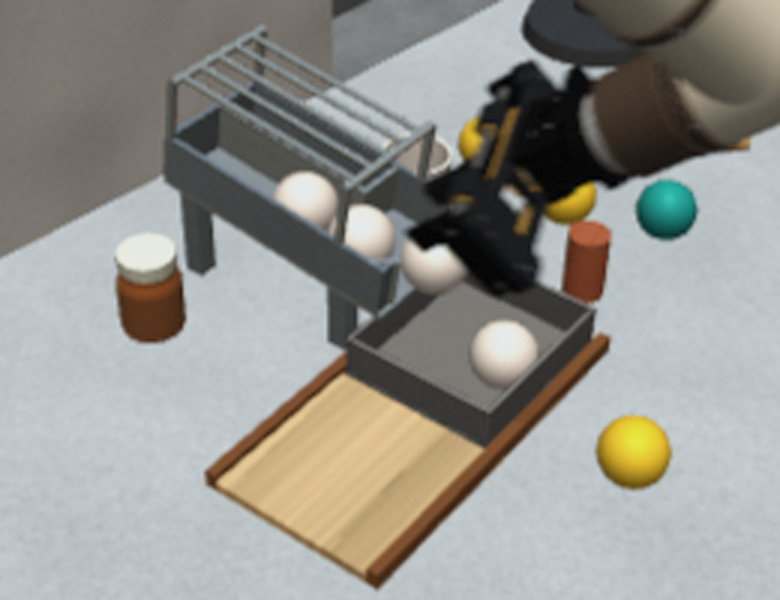

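Ball 1 is in the tray (side zoom ~505,355) and the others are rolling out. I'll back off and let them settle.

```bash
python3 -m creep '[[0.5,-10,0,10,0.05],[0.5,-25,-5,20,0.1],[0.5,-40,-10,30,0.15],[0.5,-50,-20,40,0.2],[0.5,-60,-30,50,0.25],[0.5,-60,-40,50,0.3],[0.5,-60,-40,50,0.3],[0.5,-60,-40,50,0.3]]' >/dev/null; python3 st.py
python3 - <<'E'
from balls import *
p=snap("side","side9");b=p["image"]; cv2.imwrite("pics/d9z.png",cv2.resize(b[150:350,200:460],None,fx=3,fy=3,interpolation=cv2.INTER_CUBIC))
print(findballs([p]))
E
```

```text
20.7 j [-12.4, -3.5, -25.9, -55.4, -46.4, 3.5] p [0.4508, -0.0165, 0.2574] f [-0.3  0.3  0.5] pitch 40.0 head 38.7 roll -7.6
[(np.int64(290), [-22.0, 49.0, 39.0]), (np.int64(296), [-49.0, 4.0, 67.0]), (np.int64(306), [-101.0, 14.0, 39.0]), (np.int64(159), [-48.0, -50.0, 39.0]), (np.int64(111), [53.0, -24.0, 51.0]), (np.int64(83), [17.0, -22.0, 47.0]), (np.int64(52), [218.0, 5.0, 73.0]), (np.int64(54), [155.0, 1.0, 65.0])]
```

View pics/d9z.png

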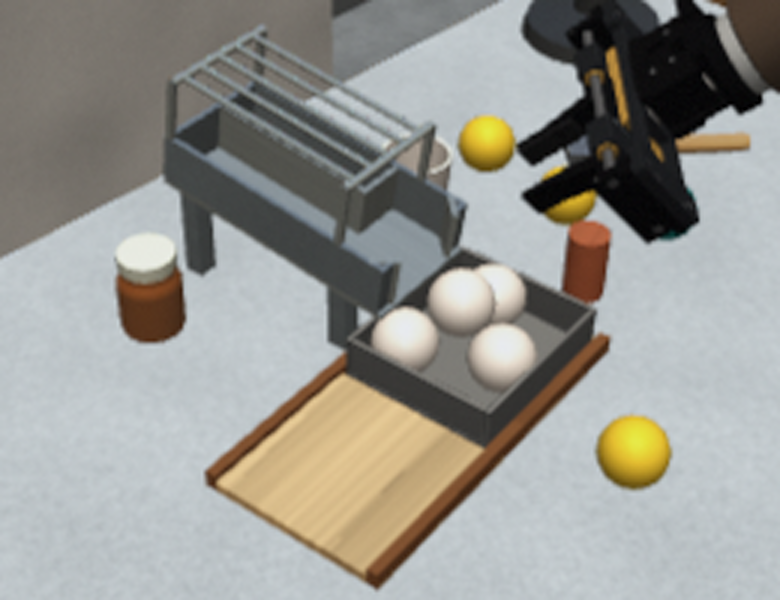

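```bash
python3 -m creep '[[0.5,-10,-10,10,0],[0.5,-20,-20,30,0],[0.5,-30,-30,50,0],[0.5,-30,-30,60,0],[0.5,-30,-30,60,0],[0.5,-30,-30,60,0],[0.5,-30,-30,60,0],[0.5,-30,-30,60,0]]' >/dev/null; python3 -m creep '[[0.5,0,0,0,0],[0.5,0,0,0,0],[0.5,0,0,0,0],[0.5,0,0,0,0],[0.5,0,0,0,0],[0.5,0,0,0,0],[0.5,0,0,0,0],[0.5,0,0,0,0]]' >/dev/null; python3 st.py
python3 - <<'E'
from balls import *
for n in("side","scene"):
  p=snap(n,n+"10"); print(findballs([p],zr=(.02,.14),xr=(-.14,.03)))
  P=cloud(p).reshape(-1,3);L=tol(P);k=(p["z_map"].reshape(-1)>0)&(abs(L[:,0]+.06)<.085)&(abs(L[:,1])<.1)&(L[:,2]<.025);print(np.median(L[k,2]))
b=load("side10")["image"]; cv2.imwrite("pics/d10z.png",cv2.resize(b[150:350,200:460],None,fx=3,fy=3,interpolation=cv2.INTER_CUBIC))
E
```

```text
22.35 j [-17.1, -9.1, -22.5, -50.3, -55.6, -2.3] p [0.4203, -0.0455, 0.3162] f [-0.2 -1.   0.4] pitch 40.1 head 38.9 roll -7.5
[(np.int64(314), [-101.0, 14.0, 39.0]), (np.int64(300), [-22.0, 49.0, 39.0]), (np.int64(297), [-48.0, 3.0, 67.0]), (np.int64(167), [-48.0, -50.0, 39.0]), (np.int64(103), [17.0, -24.0, 46.0]), (np.int64(26), [27.0, 26.0, 61.0]), (np.int64(24), [10.0, -62.0, 96.0]), (np.int64(20), [11.0, 48.0, 94.0])]
0.011219223079101948
[(np.int64(71), [-50.0, -52.0, 39.0]), (np.int64(54), [-102.0, 14.0, 38.0]), (np.int64(71), [-47.0, 4.0, 64.0]), (np.int64(22), [-26.0, 19.0, 89.0])]
-0.747073445539761
```

View pics/d10z.png

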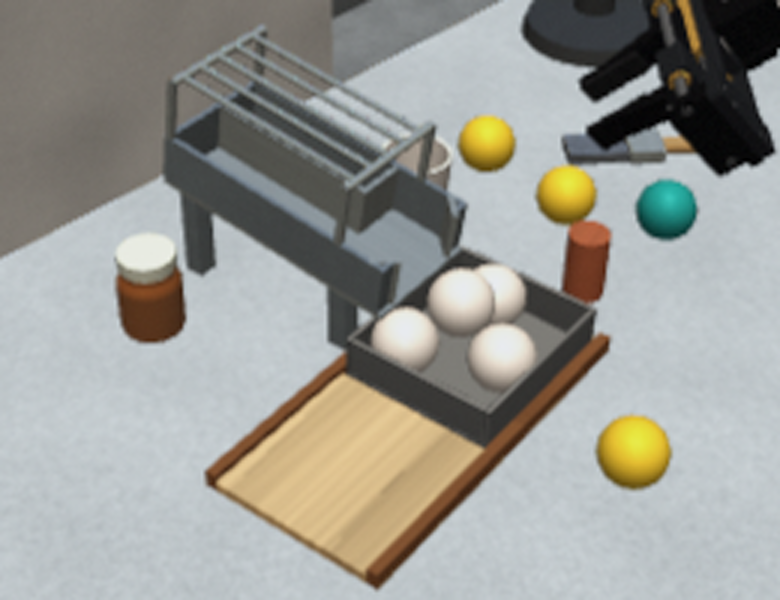

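View pics/scene10.png

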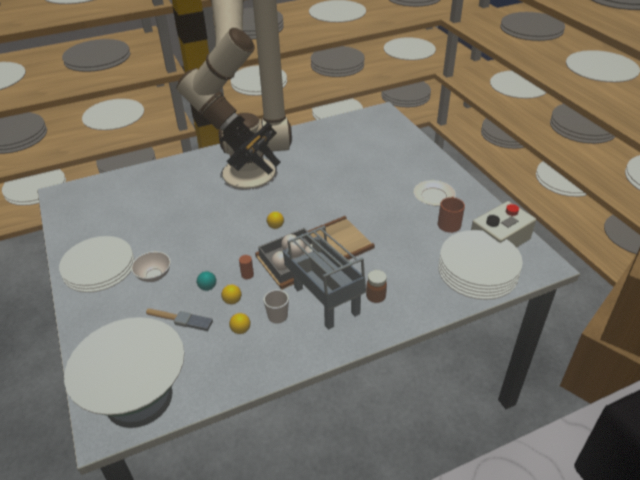

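Run:
```python
from h import *
print(finish_job(), sense()["time_s"])
```

```text
the job is handed in; nothing more can be done
the job is handed in; nothing more can be done
```

All four balls came out of the feeder and are at rest in the tray. I handed the job in at about 22.5 s of the 51 s allowed.

- **Tray:** I pushed it along −y with the shut fingers at 4–5 N until it dropped into the pocket. Its floor measured 5.2 mm lower than before and level, and the rim spans feeder y of about −84 to +87 mm.
- **Tilting the tool:** moves only offer shifts and a turn about z, so I got the forward slant (about 40° below horizontal) by driving a wrist joint to its limit, well above the table.
- **Balls:** one finger went in through the left of the outlet under the guard and nudged ball 2 about 20 mm up the lane. The wrist force was about 12 N just after the nudge, more than the 1–3 N suggested. I drew the finger out steeply upwards, and all the balls rolled out without wedging again.

**Last checks:** two pictures about 1.6 s apart show the balls unmoved, to within 1 mm.
- **Stacked ball:** three balls lie on the tray floor, with centres at 39 mm. The fourth rests on those three, with its centre at about 66 mm and its lower part about 13 mm below the rim. I left it, because knocking it down risked wedging it on the outlet lip or throwing it out.
- **Other things:** the other things on the table look unmoved by eye; I did not measure them. The arm was clear of everything.
- **Joint limit:** joint 3 once read 80.68°, just over its 80.66° limit, while held against it. Readings vary by up to about 0.07°.

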